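# Clear the tracing board and trace the scalloped dish template

### The arm

A 6-joint arm with a two-finger parallel gripper is mounted at the origin on the work surface. World frame = base frame: x ahead of the robot, y to its left, z up, the work surface at z = 0. Lengths are in m, angles in rad, forces in N, time in s.
With the tool pointing down it reaches from about 0.375 to 0.9 m from the base axis. Payload 3.1 kg.
Tool frame: the origin (TCP) lies at the very end of the fingers, on their centre line; the grasp point (between the pads) lies 19 mm behind it (arm.tcp_to_grasp is the distance from the TCP to the grasp point, in m); z points along the fingers, y is the line along which they close (so a half turn about z gives the same grasp; the last joint's range is limited). The gripper opens to 87 mm and grips with 3 to 60 N. Pads are 19 mm wide; open, the fingers measure 117 mm over their backs; the gripper's body (75 mm by 190 mm) begins 51 mm behind the grasp point.
Start: joints at [1.169, 0.527, 1.433, -0, 1.181, -0.178], TCP at [0.139, 0.609, 0.223] pointing down, gripper open.
Joint ranges: [-3.08, 3.08], [-0.75, 2.2], [0.22, 2.44], [-1.43, 4.57], [0, 2.65], [-2.85, 2.85]. Speed limits (rad/s): [2.79, 2.79, 3.14, 3.14, 3.14, 3.14].

### API

Orientations are given as a rotation vector (axis times angle).
In Python, from workcell import arm gives the robot as it stands.
- The arm moves only by the tool apply_moves, never from a script. Its argument "deltas" is a list of rows, each a list of 3 entries, a list of its own where there are three numbers: the finger opening in mm, from 0 to 87, then the shift along the tool's x, y, z in mm, then the turn, a rotation vector about the tool's x, y, z in degrees. In form: [[hand, [dx, dy, dz], [rx, ry, rz]], ...]. A call has 1 to 12 rows; each row is the pose to reach, as a shift and turn from the pose commanded when the call began, along the tool's axes at that moment; what a row does not reach only later rows make up. A row lasts 1/10 s, in which the tool goes at most 50 mm and 8.59 degrees, less where a joint would pass 70% of its speed; a pose out of reach is approached as far as the arm can. A call with a gripper value outside its range is refused whole. The fingers move at their own pace and stop on an object; "force" is the grip in N (left out, the last holds). Time passes only in rows, so rows that repeat a pose let the fingers close. It gives the time, the measured TCP pose, the force, the opening and the grip force at its end, in the units of the state.
- arm.sense(): the state, without advancing time (a new reading comes with each control period).
- arm.snapshot(name): name is "scene" or "side" or "wrist"; returns the picture (400x640x3 uint8, red, green, blue); there is no depth.
- arm.camera_model(name): a dict with "fx", "fy", "cx", "cy" (pixels), "k1" (the pictures are not rectified: a ray, as slopes to the right and down, at radius r is drawn at 1 + k1 r^2 times it, then the intrinsics apply), "pose" (4x4, takes a point from camera to world coordinates). Camera axes: x right, y down, z forward; pixel columns grow to the right and rows downward; lengths in m; the calibration is good to about 2 mm. A picture is of the moment at which its call begins: read the wrist's pose just before it. camera_model takes no time and is no camera call; for the wrist camera it gives the pose at the moment of the call.
- arm.finish_job(): hands the job in; it is judged then, once.
The state is a dict: "t": time; "q": joint angles; "joint_vel": joint speeds; "tau": joint torques, N m; "position": TCP position; "eef_rot": TCP orientation; "wrist_force": force on the tool from outside, world axes, zero at the start; "moment": the same for the moment, N m; "finger_gap": opening from 0.0 (shut) to 1.0 (fully open); "gripper_force": force on a finger pad.
Only numpy, scipy, OpenCV 4.12 (cv2) and the standard library are available. Lean on these libraries where they do the work, as an engineer would, in place of code of your own. Each camera call takes 0.05 s, during which the arm holds its last target. There are 200 camera calls.

### The job

Take the carton off the sloping board and set it down, without dropping it, squarely on top of the two-carton column, lined up with it. Then take the stylus from its forked rest and, holding it square to the sloping board, run its ball tip against the template's wavy edge from the left-hand lobe (as the robot sees it) through both hollows to the right-hand lobe, staying in touch with the edge and never pushing the sprung template back to its stop. Finally hang the stylus upright in its rest again with its collar down on the plate, and leave the other things on the bench alone.

Things in the scene. Friction and masses are not known exactly. Their poses are not given: they have to be found in the camera images.
- template_face (a point): Point on the white board's face, midway across, 90 mm up the slope from its ledge (12 mm proud); moves with the template. x up the slope, y left along the board, z square out of it. The fixed board is 280 mm wide, 240 mm long and rises away from the robot at 30 degrees, from 80 to 200 mm above the bench. Guides up to 22 mm above the face flank and back the template's upper part.
- template (a joint): Plywood plate on the board, 1 to 17 mm above its face, y -90 to 90 in template_face's frame. Wavy edge towards the ledge: x = -8*cos(360deg*y/72) mm: lobes at y 72, 0, -72, hollows at y 36, -36. Value: how far it is pushed straight up the slope, m: 0 at rest, stop at 0.012. About 4.4 N starts it, 0.3 N more per mm; springs back.
- carton: Closed brown cardboard carton, 76 mm (x) by 54 mm (y) by 36 mm high (z), about 180 g, paper tape along its length. Origin at the centre of its underside. It starts lying on the sloping board, tilted with it, 76 mm side along the slope, its low end on the ledge and its high end about 6 mm from the template's lobes, in the stylus's way.
- carton_mid: Upper carton of the two-high column on the bench, of the same kind and size; origin at the centre of its underside, x along its 76 mm side, y along its 54 mm side, z up.
- carton_low: Bottom carton of the column, same kind, size and axes, standing on the bench.
- stylus: Tracing stylus hanging upright in its rest. Origin at the centre of the underside of its steel collar (34 mm diameter, 4 mm thick); z along the stylus towards the handle. Wooden handle 22 mm square (sides along x and y) from z 4 to 70; below the collar an 8 mm steel shank ending in a 10 mm ball, centre at z -45. About 90 g.
- stylus_tip (a point): Centre of the 10 mm ball at the stylus's lower end.
- rest_seat (a point): Seat of the fixed stylus rest: middle of its fork, on top of its steel plate, 75 mm above the bench. Plate 8 mm thick, 60 mm wide (y), x -25 to 49; slot 18 mm wide along x, closed at x 25, open towards -x. Seated, the collar lies on the plate, the stylus's origin here and axes along these. Entered from above or the open side.
- edge0 (a point): Where the ball's centre is when it touches the wavy edge at the crest of the left-hand lobe (left end, start): 5 mm off the edge, 8.5 mm above the board; moves with the template. Axes as template_face.
- edge1 (a point): Where the ball's centre is when it touches the wavy edge at the slope into the left hollow (point 1 of the trace): 5 mm off the edge, 8.5 mm above the board; moves with the template. Axes as template_face.
- edge2 (a point): Where the ball's centre is when it touches the wavy edge at the left hollow (point 2 of the trace): 5 mm off the edge, 8.5 mm above the board; moves with the template. Axes as template_face.
- edge3 (a point): Where the ball's centre is when it touches the wavy edge at the left flank of the middle lobe (point 3 of the trace): 5 mm off the edge, 8.5 mm above the board; moves with the template. Axes as template_face.
- edge4 (a point): Where the ball's centre is when it touches the wavy edge at the right flank of the middle lobe (point 4 of the trace): 5 mm off the edge, 8.5 mm above the board; moves with the template. Axes as template_face.
- edge5 (a point): Where the ball's centre is when it touches the wavy edge at the right hollow (point 5 of the trace): 5 mm off the edge, 8.5 mm above the board; moves with the template. Axes as template_face.
- edge6 (a point): Where the ball's centre is when it touches the wavy edge at the slope out of the right hollow (point 6 of the trace): 5 mm off the edge, 8.5 mm above the board; moves with the template. Axes as template_face.
- edge7 (a point): Where the ball's centre is when it touches the wavy edge at the crest of the right-hand lobe (right end, finish): 5 mm off the edge, 8.5 mm above the board; moves with the template. Axes as template_face.
- jug: White ceramic jug with a handle, 165 mm tall, 96 mm wide; origin under its centre. Bystander.
- glaze_jar: White jar, 66 mm diameter, 85 mm tall; origin under its centre. Bystander.
- slip_jar: Glass jar, 52 mm diameter, 70 mm tall; origin under its centre. Bystander.
- brush: Brush lying on the bench, its length along x. Bystander.
- cup: Terracotta cup, 76 mm diameter, 80 mm tall; origin under its centre. Bystander.
- kiln_prop: White ceramic kiln prop, cylinder 40 mm diameter, 50 mm tall; origin under its centre. Bystander.
Not all that is in view belongs to the job. What is meant by the stylus is not turquoise, and is the smaller of those in its own colour.

How it is judged:
By the outcome, as a careful person would: the job done as asked, in the order asked, and still so for the second after the job is handed in, with the robot touching nothing.
It also fails if it takes over 72 s, if anything falls off the work surface, if the arm or the gripper's body presses on something with over 40 N, if the wrist force passes 120 N, or if a joint passes its speed limit or range.

## Working session

There is one attempt and no reset: what is moved stays moved. The work goes in short steps, Python scripts to look and compute and a tool call to move; the robot and the scene stay as the last step left them, time stands still between calls to the robot, and variables do not carry over. Pictures are saved under pics/ and viewed, at most 10 in all, crops included, and the job is handed in when it is done.

Besides the shell and the picture viewer there is one more tool, called after "Request:" as name([rows], argument=value, ...), one row to a line, values as JSON. apply_moves: Moves the arm, as the interface text tells. Its arguments: {"type":"object","properties":{"deltas":{"type":"array","items":{"type":"array"}},"force":{"type":"number"}},"required":["deltas"]}

```bash
mkdir -p pics; ls; python3 - <<'E'
from workcell import arm
import cv2,numpy as np
for n in("scene","side"):
    im=arm.snapshot(n); cv2.imwrite(f"pics/{n}0.png",im[:,:,::-1])
    m=arm.camera_model(n); print(n,{k:(np.round(v,4).tolist()) for k,v in m.items()})
print(arm.sense())
E
```

```text
pics
scene {'fx': 484.4459, 'fy': 484.4459, 'cx': 314.7508, 'cy': 194.4395, 'k1': -0.0889, 'pose': [[0.3591, 0.5299, -0.7683, 1.4052], [0.9333, -0.1999, 0.2983, -0.3391], [0.0045, -0.8242, -0.5664, 0.7785], [0.0, 0.0, 0.0, 1.0]]}
side {'fx': 508.6593, 'fy': 508.6593, 'cx': 322.8792, 'cy': 198.9931, 'k1': -0.1516, 'pose': [[-0.9898, -0.1047, 0.0964, 0.3633], [-0.142, 0.6793, -0.72, 1.0333], [0.0099, -0.7264, -0.6872, 1.0644], [0.0, 0.0, 0.0, 1.0]]}
{'t': 0.1, 'q': array([ 1.16853815e+00,  5.28353191e-01,  1.43379269e+00,  1.77285215e-05,
        1.18142198e+00, -1.78484227e-01]), 'joint_vel': array([ 1.11135732e-03, -2.64425305e-03, -3.65350877e-03, -1.59351661e-03,
       -6.14111723e-05,  3.02772625e-04]), 'tau': array([-4.65043922e-04, -4.40986526e+01, -1.77150464e+01,  6.34798058e-02,
        5.34323242e-02, -5.39461860e-05]), 'position': array([0.13838283, 0.60879612, 0.22167591]), 'eef_rot': array([-3.50715843e-01, -3.12136867e+00,  2.96485428e-03]), 'wrist_force': array([ 0.21298371, -0.18696713,  0.80818988]), 'moment': array([ 0.00583231, -0.00381762,  0.00158987]), 'gripper_force': 0.0, 'finger_gap': 1.002156482076469}
```

View pics/scene0.png

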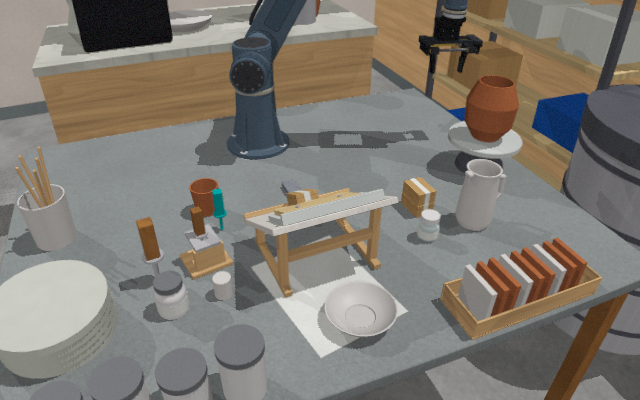

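View pics/side0.png

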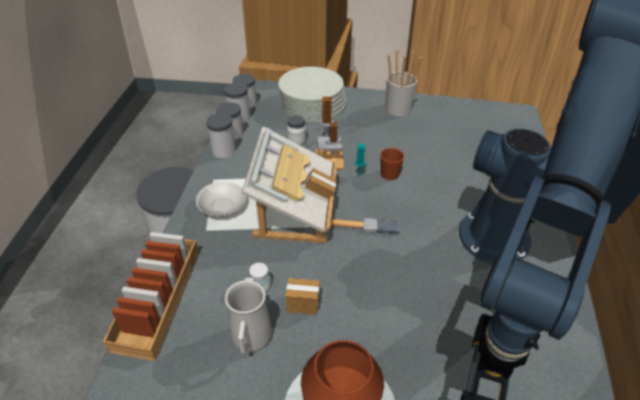

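The pictures show the board in the middle, at scene (320,210) and side (290,180). The carton column is at scene (420,197) and side (303,295). The small brown stylus in its rest is at scene (200,230) and side (332,140), with a larger brown decoy and a turquoise one beside it. I'll enlarge.

```bash
python3 - <<'E'
import cv2,numpy as np
s=cv2.imread("pics/side0.png"); c=cv2.imread("pics/scene0.png")
def crop(im,x,y,w,h,k): return cv2.resize(im[y:y+h,x:x+w],None,fx=k,fy=k,interpolation=cv2.INTER_CUBIC)
cv2.imwrite("pics/c1.png",crop(s,235,90,160,120,5))   # board+rest in side
a=crop(s,270,260,66,60,6); b=crop(c,390,165,66,60,6); d=crop(c,170,190,133,40,6)
cv2.imwrite("pics/c2.png",np.vstack([np.hstack([a,b]),d[:240,:792]]))
E
```

```text
(no output)
```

View pics/c1.png

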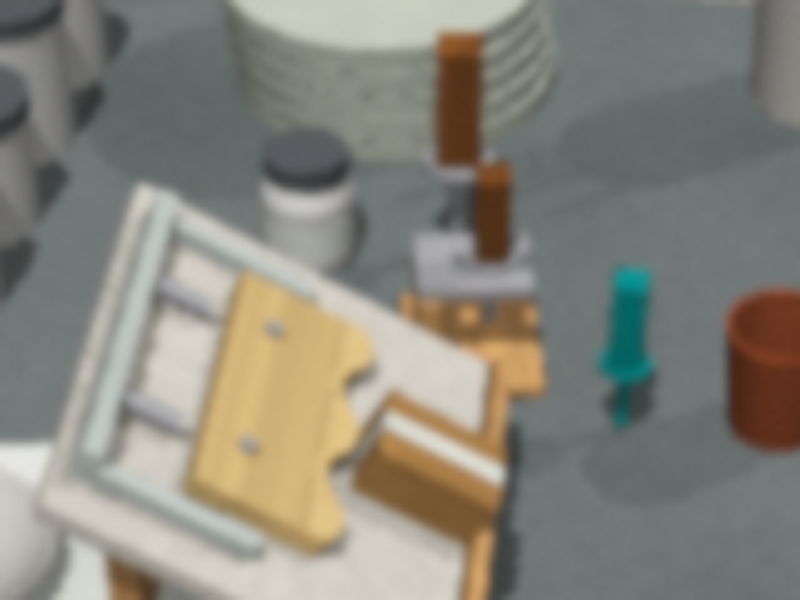

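View pics/c2.png

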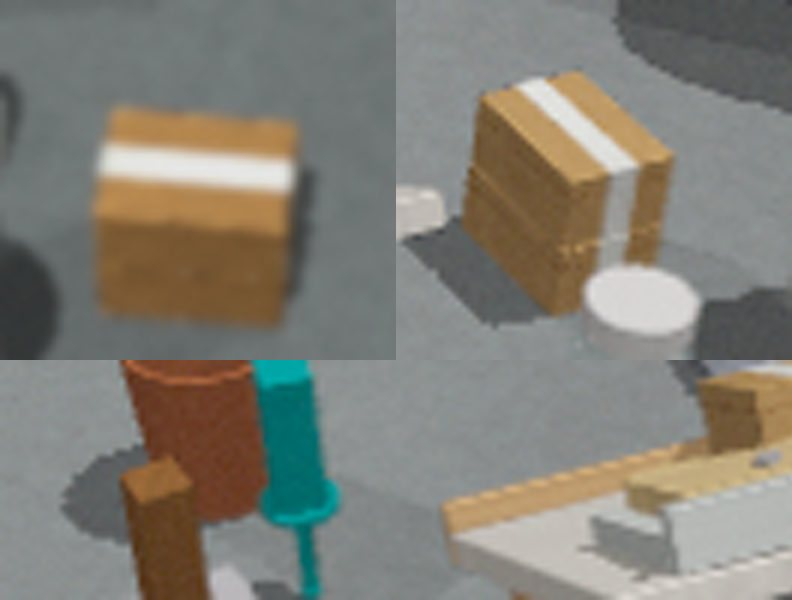

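```bash
cat >h.py <<'E'
import numpy as np, cv2
from scipy.optimize import least_squares
from scipy.spatial.transform import Rotation as R
from workcell import arm
def proj(m,P):
    T=np.linalg.inv(np.array(m["pose"])); p=np.atleast_2d(P)@T[:3,:3].T+T[:3,3]
    s=p[:,:2]/p[:,2:]; s=s*(1+m["k1"]*(s**2).sum(1))[:,None]
    return s*[m["fx"],m["fy"]]+[m["cx"],m["cy"]]
def atz(m,uv,z):
    K=np.array([[m["fx"],0,m["cx"]],[0,m["fy"],m["cy"]],[0,0,1]])
    s=cv2.undistortPoints(np.array(uv,float).reshape(-1,1,2),K,np.array([m["k1"],0,0,0,0]))[:,0]
    T=np.array(m["pose"]); d=np.c_[s,np.ones(len(s))]@T[:3,:3].T
    return T[:3,3]+d*((z-T[2,3])/d[:,2])[:,None]
def board(p): # x,y,z,yaw -> R,t of template_face
    return R.from_euler('z',p[3])*R.from_euler('y',-30,degrees=True), np.array(p[:3])
E
python3 - <<'E'
from h import *
S=arm.camera_model("side");C=arm.camera_model("scene")
a=np.array([(112,107),(298,122),(288,232),(95,208)])/6+[270,260]
b=(np.array([(485,97),(575,73),(672,157),(575,183)])-[396,0])/6+[390,165]
for m,q in((S,a),(C,b)):
    P=atz(m,q,.072);print(np.round(P,3).tolist(),P.mean(0))
f=lambda u:np.array(u)/5+[235,90]
print("stylus",atz(S,f([(495,165)]),.145),atz(C,[(196.2,209.5)],.145))
print("plate",np.round(atz(S,f([(415,235),(528,238),(535,290),(418,287)]),.075),3).tolist())
pts=f([(140,185),(45,508),(375,355),(347,380),(332,460),(342,530)])
L=np.array([[150,-140,0],[150,140,0],[-8,-72,17],[8,-36,17],[8,36,17],[-8,72,17]])/1e3
def res(p):
    r,t=board(p); return (proj(S,r.apply(L)+t)-pts).ravel()
o=least_squares(res,[.6,0.1,.125,0]);print(o.x,np.round(o.fun,1))
E
```

```text
[[0.545, 0.284, 0.072], [0.469, 0.28, 0.072], [0.465, 0.335, 0.072], [0.543, 0.335, 0.072]] [0.50564755 0.3084606  0.072     ]
[[0.474, 0.283, 0.072], [0.47, 0.332, 0.072], [0.545, 0.336, 0.072], [0.547, 0.285, 0.072]] [0.50892848 0.30893418 0.072     ]
stylus [[ 0.50706611 -0.27858523  0.145     ]] [[ 0.50807391 -0.27243688  0.145     ]]
plate [[0.56, -0.292, 0.075], [0.486, -0.3, 0.075], [0.476, -0.246, 0.075], [0.549, -0.237, 0.075]]
[ 0.56427721 -0.02019393  0.12361937  0.05862178] [-0.1 -0.4 -0.  -0.7  0.   0.1 -0.6  0.6 -0.5  1.5  1.1 -1.1]
```

```bash
cat >>h.py <<'E'
BP=[.5643,-.0202,.1236,.0586]
TB=R.from_matrix(np.diag([-1.,1,-1])) # tool in board/level frame
def go(t,Rt,s=None,verb=1):
    s=s or arm.sense(); R0=R.from_rotvec(s["eef_rot"])
    d=R0.inv().apply(np.array(t)-s["position"])*1e3; w=np.degrees((R0.inv()*Rt).as_rotvec())
    if verb: print("shift",np.round(d,1).tolist(),"turn",np.round(w,1).tolist(),"t",s["t"])
    return d,w
def onb(x,y,z,bp=None): # tool square to board, TCP at board pt (mm)
    r,t=board(bp or BP); return r.apply(np.array([x,y,z])/1e3)+t, r*TB
E
python3 - <<'E'
from h import *
S=arm.camera_model("side");C=arm.camera_model("scene")
print("jug",atz(S,[(246,345)],0),atz(C,[(476,222)],0),"jar",atz(S,[(259,269)],.085),atz(C,[(430,215)],.085))
print("pot rim",atz(S,[(342,362)],.3),atz(C,[(493,82)],.3),"wheel",atz(C,[(485,137)],.1))
p,r=onb(-52,0,150); print(p); go(p,r)
E
```

```text
jug [[0.62086315 0.44257945 0.        ]] [[0.62052562 0.42483659 0.        ]] jar [[0.62012435 0.27850374 0.085     ]] [[0.64311381 0.25343609 0.085     ]]
pot rim [[0.38356023 0.61604965 0.3       ]] [[0.42353309 0.55984468 0.3       ]] wheel [[0.37948685 0.61431123 0.1       ]]
[ 0.44447271 -0.02722993  0.22750381]
shift [-439.6, -552.3, -4.9] turn [-4.3, -29.8, -15.8] t 0.1
```

Request:
apply_moves([
  [87, [-200, -250, -100], [0, -15, -8]],
  [87, [-200, -250, -100], [0, -15, -8]],
  [87, [-200, -250, -100], [0, -15, -8]],
  [87, [-200, -250, -100], [0, -15, -8]],
  [87, [-200, -250, -100], [0, -15, -8]],
  [87, [-200, -250, -100], [0, -15, -8]],
  [87, [-440, -552, -5], [-4.3, -29.8, -15.8]],
  [87, [-440, -552, -5], [-4.3, -29.8, -15.8]],
  [87, [-440, -552, -5], [-4.3, -29.8, -15.8]],
  [87, [-440, -552, -5], [-4.3, -29.8, -15.8]],
  [87, [-440, -552, -5], [-4.3, -29.8, -15.8]],
  [87, [-440, -552, -5], [-4.3, -29.8, -15.8]],
])

```text
t: 1.3
position: [0.3651, 0.1412, 0.2626]
eef_rot: [-0.079, 2.624, 0.027]
wrist_force: [0.4, 1.0, 0.5]
finger_gap: 0.999
gripper_force: 0.0
```

Request:
apply_moves([
  [87, [0, 0, 0], [0, 0, 0]],
  [87, [0, 0, 0], [0, 0, 0]],
])

```text
t: 1.5
position: [0.3648, 0.1421, 0.2625]
eef_rot: [-0.077, 2.626, 0.027]
wrist_force: [-0.2, 0.4, -0.0]
finger_gap: 0.998
gripper_force: 0.0
```

```bash
python3 - <<'E'
from h import *
p,r=onb(-52,0,150); go(p,r)
m=arm.camera_model("wrist"); im=arm.snapshot("wrist"); np.save("w1.npy",m,allow_pickle=True); cv2.imwrite("pics/w1.png",im[:,:,::-1])
print(m)
E
```

```text
shift [-43.6, -174.0, 63.8] turn [0.3, -0.5, -0.1] t 1.5
{'fx': 318.9389479513738, 'fy': 318.9389479513738, 'cx': 320.837249357073, 'cy': 201.79962981804363, 'k1': 0.0012828068726703282, 'pose': array([[-0.05884053,  0.68484813,  0.72630629,  0.21377548],
       [ 0.99825279,  0.03643009,  0.0465212 ,  0.13247263],
       [ 0.00540055,  0.72777461, -0.68579512,  0.3640989 ],
       [ 0.        ,  0.        ,  0.        ,  1.        ]])}
```

View pics/w1.png

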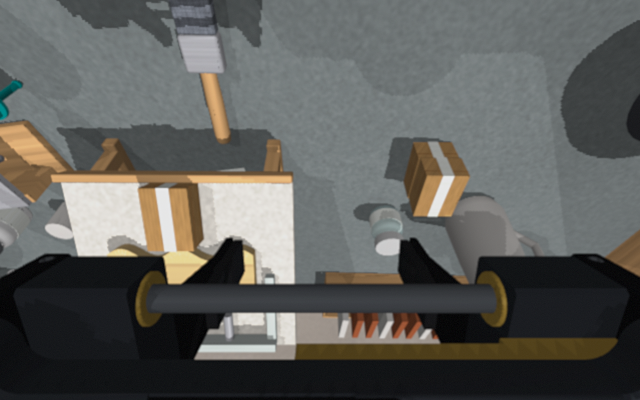

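The wrist view shows the ledge from (62,176) to (292,180), the carton near (170,215), and the column near (437,180). Next I'll move above the carton and look from close by.

Request:
apply_moves([
  [87, [-44, -174, 64], [0, 0, 0]],
  [87, [-44, -174, 64], [0, 0, 0]],
  [87, [-44, -174, 64], [0, 0, 0]],
  [87, [-44, -174, 64], [0, 0, 0]],
  [87, [-44, -174, 64], [0, 0, 0]],
  [87, [-44, -174, 64], [0, 0, 0]],
  [87, [-44, -174, 64], [0, 0, 0]],
])

```text
t: 2.25
position: [0.4492, -0.0297, 0.2285]
eef_rot: [-0.077, 2.622, 0.023]
wrist_force: [0.6, 0.0, -0.3]
finger_gap: 0.998
gripper_force: 0.0
```

```bash
python3 - <<'E'
from h import *
p,r=onb(-52,0,150); go(p,r)
m=arm.camera_model("wrist"); im=arm.snapshot("wrist"); np.save("w2.npy",m,allow_pickle=True); cv2.imwrite("pics/w2full.png",im[:,:,::-1])
k=cv2.resize(im[90:310,150:470,::-1],None,fx=2.5,fy=2.5,interpolation=cv2.INTER_CUBIC)
cv2.imwrite("pics/w2.png",k)
E
```

```text
shift [4.5, 2.7, -1.4] turn [0.1, -0.3, -0.0] t 2.25
```

View pics/w2.png

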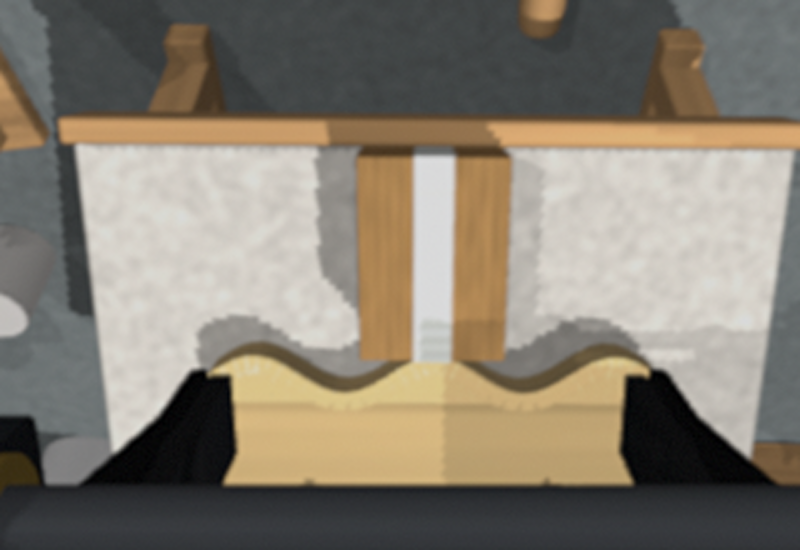

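The crop shows the carton top's corners at (358,155), (510,155), (505,361) and (360,361). It also shows the hollows of the wavy edge at (348,390) and (522,390), the lobes near (250,356) and (605,357), and the board sides.

```bash
python3 - <<'E'
from h import *
m=np.load("w2.npy",allow_pickle=True).item()
f=lambda u:(np.array(u)+.5)/2.5-.5+[150,90]
pts=f([(250,356),(348,390),(430,363),(522,390),(605,357)])
L=np.array([[-8,-72,17],[8,-36,17],[-8,0,17],[8,36,17],[-8,72,17]])/1e3
sd=f([(112,455),(752,455),(82,200),(788,200)])
ct=f([(358,155),(510,155),(505,361),(360,361)])
CL=np.array([[-38,-27,36],[-38,27,36],[38,27,36],[38,-27,36]])/1e3
def res(p,full=True):
    r,t=board(p); pr=lambda x:proj(m,r.apply(x)+t)
    a=(pr(L)-pts); a[:,0]*=np.where(np.arange(5)==2,.2,1)
    # sides: board-frame y at intersection w/ face plane
    e=[]
    for uv,y in zip(sd,(-.14,.14,-.14,.14)):
        q=least_squares(lambda xy:(pr([[xy[0],xy[1],0]])-uv).ravel(),[0,y]).x; e.append((q[1]-y)*1000)
    c=p[4:]; k=R.from_euler('z',c[2]).apply(CL)+[c[0],c[1],0]
    return np.r_[a.ravel(),np.array(e),(pr(k)-ct).ravel()]
o=least_squares(res,[.5643,-.02,.1236,.0586,-.052,0,0]);print(np.round(o.x,4).tolist(),np.round(o.fun,1))
b=BP.copy()
E
```

```text
[0.5659, -0.0208, 0.1238, 0.0534, -0.0526, -0.0004, -0.0006] [ 1.   0.2 -1.6  1.3  0.2 -2.5 -0.1  1.4  3.3 -0.  -0.2  0.8  0.6  1.3
 -0.8  0.3  0.7  0.5 -0.1 -0.4  0.2 -0.6]
```

```bash
sed -i 's/^BP=.*/BP=[.5659,-.0208,.1240,.0534]/' h.py; python3 - <<'E'
from h import *
go(*onb(-52.5,-.4,9))
E
```

```text
shift [0.4, -1.8, 140.5] turn [0.5, -0.4, 0.3] t 2.3
```

Request:
apply_moves([
  [87, [0, -2, 40], [0.5, -0.4, 0.3]],
  [87, [0, -2, 80], [0.5, -0.4, 0.3]],
  [87, [0, -2, 110], [0.5, -0.4, 0.3]],
  [87, [0, -2, 130], [0.5, -0.4, 0.3]],
  [87, [0, -2, 140], [0.5, -0.4, 0.3]],
  [87, [0, -2, 140], [0.5, -0.4, 0.3]],
  [50, [0, -2, 140], [0.5, -0.4, 0.3]],
  [50, [0, -2, 140], [0.5, -0.4, 0.3]],
  [50, [0, -2, 140], [0.5, -0.4, 0.3]],
  [50, [0, -2, 140], [0.5, -0.4, 0.3]],
  [50, [0, -2, 140], [0.5, -0.4, 0.3]],
  [50, [0, -2, 140], [0.5, -0.4, 0.3]],
], force=15)

```text
t: 3.5
position: [0.5326, -0.017, 0.135]
eef_rot: [-0.058, 2.667, -0.002]
wrist_force: [-1.3, -2.1, 4.6]
finger_gap: 0.625
gripper_force: 15.0
```

```bash
python3 - <<'E'
from h import *
go(*onb(-52.5,-.4,9)); s=arm.sense(); print(s["finger_gap"]*87,s["gripper_force"],s["wrist_force"])
r=R.from_euler('z',.05)*TB
for t in ([.507,.309,.2],[.507,.309,.081]): go(t,r)
E
```

```text
shift [28.5, -5.8, 18.6] turn [-0.9, -2.9, -0.3] t 3.5
54.337402120417 14.952111840248108 [-1.34360746 -2.12700334  4.64097667]
shift [-20.4, 326.1, -66.7] turn [-0.8, 27.1, -0.4] t 3.5
shift [33.9, 327.4, 39.2] turn [-0.8, 27.1, -0.4] t 3.5
```

```bash
python3 - <<'E'
from h import *
s=arm.sense(); print(np.round(s["q"],3))
r,t=board(BP); print(r.inv().apply(s["position"]-t)*1e3)
E
```

```text
[-0.336  0.468  2.111  0.949  0.196 -2.854]
[-23.11868138   5.53493786  26.06059516]
```

```bash
cat >k.py <<'E'
from h import *
def fk(q,p):
    h,L1,L2,d,a=p
    ry=lambda t:R.from_euler('y',t); rz=lambda t:R.from_euler('z',t)
    A=rz(q[0]); B=A*ry(q[1]); C=B*ry(q[2]); W=C*rz(q[3])*ry(q[4])*rz(q[5])
    return A.apply([a,0,0])+[0,0,h]+B.apply([0,0,L1])+C.apply([0,0,L2])+W.apply([0,0,d]),W
E
python3 - <<'E'
from k import *
s=arm.sense()
D=[([1.16853815,.528353191,1.43379269,1.77e-5,1.18142198,-.178484],[.13838283,.60879612,.22167591],[-.350715843,-3.12136867,2.96e-3]),(s["q"],s["position"],s["eef_rot"])]
def res(p):return np.concatenate([fk(q,p)[0]-x for q,x,_ in D])
for fix in (0,1):
    f=(lambda p:res(np.r_[p[:4],0])) if fix else res
    o=least_squares(f,[.3,.4,.4,.25,0][:4 if fix else 5]);print(o.x,o.fun*1e3)
for q,x,r in D: print(fk(q,[.3,.4,.4,.25,0])[1].as_matrix().round(3).tolist(),R.from_rotvec(r).as_matrix().round(3).tolist())
E
```

```text
[-2.65304577  4.81413514  0.72461158  1.00655919 -2.48032341] [ 1.02129338e+02 -4.34517020e+01 -5.01132238e-06  3.78288931e-03
  1.08355744e-02  1.31760763e-06]
[0.41636208 0.40188798 0.40517327 0.36225537] [  87.27900835  -78.38302197   24.96962158    7.95687677 -110.81409459
  -24.96962141]
[[-0.222, -0.975, -0.001], [-0.975, 0.222, -0.002], [0.002, 0.0, -1.0]] [[-0.975, 0.222, -0.001], [0.222, 0.975, -0.002], [0.0, -0.002, -1.0]]
[[0.041, -0.889, 0.456], [-0.999, -0.042, 0.009], [0.011, -0.456, -0.89]] [[-0.889, -0.041, 0.456], [-0.042, 0.999, 0.009], [-0.456, -0.011, -0.89]]
```

```bash
python3 - <<'E'
s=open('k.py').read()
s=s.replace("h,L1,L2,d,a=p","h,L1,L2,d,b=p").replace("[a,0,0]","[0,b,0]").replace("W.apply([0,0,d]),W","W.apply([0,0,d]),W*rz(np.pi/2)")
open('k.py','w').write(s)
E
python3 - <<'E'
from k import *
s=arm.sense()
D=[([1.16853815,.528353191,1.43379269,1.77e-5,1.18142198,-.178484],[.13838283,.60879612,.22167591],[-.350715843,-3.12136867,2.96e-3]),(s["q"],s["position"],s["eef_rot"])]
def res(p):return np.concatenate([fk(q,p)[0]-x for q,x,_ in D])
o=least_squares(res,[.3,.4,.4,.25,0.1]);print(o.x,o.fun*1e3)
E
```

```text
[-0.16179315  0.70553038  0.27413953  0.117649    0.12587066] [-15.846225     0.73107689   3.63853859   1.15840845 -16.15070796
  -3.6385383 ]
```

```bash
python3 - <<'E'
s=open('k.py').read()
s=s.replace("h,L1,L2,d,b=p","h,L1,L2,d,c=p").replace("[0,b,0]","[0,0,0]").replace("+W.apply","+(C*rz(q[3])).apply([0,c,0])+W.apply")
open('k.py','w').write(s)
E
python3 - <<'E'
from k import *
s=arm.sense()
D=[([1.16853815,.528353191,1.43379269,1.77e-5,1.18142198,-.178484],[.13838283,.60879612,.22167591],[-.350715843,-3.12136867,2.96e-3]),(s["q"],s["position"],s["eef_rot"])]
def res(p):return np.concatenate([fk(q,p)[0]-x for q,x,_ in D])
o=least_squares(res,[.3,.4,.4,.25,0.1]);print(o.x,o.fun*1e3)
for h in (.0,.185,.2):
  o=least_squares(lambda p:np.r_[res(p),p[0]-h],[.3,.4,.4,.25,0.1]);print(o.x,o.fun*1e3)
E
```

```text
[0.1635423  0.38433204 0.4290765  0.09422031 0.13646853] [-32.8991111  -12.28108865  15.90705966   5.06570265 -70.60423537
 -15.90705975]
[0.00169571 0.47690199 0.38449685 0.03945718 0.13930836] [-33.33292106  -6.04924783   5.77480392  -0.5620224  -76.07338673
  -7.47051391   1.69570982]
[0.18477751 0.37218632 0.43492561 0.10140555 0.13609593] [-32.8421927  -13.0987425   17.23647069   5.80409299 -69.88665083
 -17.01398375  -0.22248701]
[0.19962198 0.36369586 0.43901443 0.10642839 0.13583546] [-32.80240392 -13.67032315  18.16579502   6.3202645  -69.38502359
 -17.7877786   -0.37801649]
```

Request:
apply_moves([
  [87, [0, 0, 0], [0, 0, 0]],
  [87, [0, 0, 0], [0, 0, 0]],
  [87, [0, 0, 0], [0, 0, 0]],
  [87, [0, 0, -40], [0, 0, 0]],
  [87, [0, 0, -80], [0, 5, 0]],
  [87, [0, 0, -80], [0, 12, 0]],
  [87, [0, 0, -80], [0, 16, 0]],
  [87, [0, 0, -80], [0, 16, 0]],
])

```text
t: 4.3
position: [0.4993, -0.0178, 0.208]
eef_rot: [-0.067, 2.942, -0.013]
wrist_force: [-0.0, 0.6, 0.4]
finger_gap: 0.998
gripper_force: 0.0
```

```bash
cat >>h.py <<'E'
def log():
    s=arm.sense(); open("log.txt","a").write(repr([s["q"].tolist(),s["position"].tolist(),s["eef_rot"].tolist()])+"\n")
E
python3 - <<'E'
from h import *
log(); s=arm.sense(); print(s["q"].round(3)); r,t=board(BP); print(r.inv().apply(s["position"]-t)*1e3)
E
```

```text
[-0.293  0.312  1.903  0.079  0.737 -1.962]
[-15.42744267   6.56940518 105.88607766]
```

Request:
apply_moves([
  [87, [0, 0, -20], [0, 5, 0]],
  [87, [0, 0, -30], [0, 10, 0]],
  [87, [0, 0, -30], [0, 15, 0]],
  [87, [0, 0, -30], [0, 15, 0]],
])

```text
t: 4.7
position: [0.4916, -0.0159, 0.2336]
eef_rot: [0.069, -3.074, 0.012]
wrist_force: [-0.5, -0.8, -0.5]
finger_gap: 1.001
gripper_force: 0.0
```

```bash
python3 - <<'E'
from h import *
log(); s=arm.sense(); print(s["q"].round(3),s["t"])
open("log.txt","a").write(repr([[1.16853815,.528353191,1.43379269,1.77e-5,1.18142198,-.178484],[.13838283,.60879612,.22167591],[-.350715843,-3.12136867,2.96e-3]])+"\n")
open("log.txt","a").write(repr([[-.336,.468,2.111,.949,.196,-2.854],[.5326,-.017,.135],[-.058,2.667,-.002]])+"\n")
from k import *
def fk2(q,p):
    h,L1,L2,d,a,b,c,e,f=p
    ry=lambda t:R.from_euler('y',t); rz=lambda t:R.from_euler('z',t)
    A=rz(q[0]); B=A*ry(q[1]); C=B*ry(q[2]); D4=C*rz(q[3]); W=D4*ry(q[4])*rz(q[5])
    return A.apply([a,b,h])+B.apply([0,0,L1])+C.apply([f,0,L2])+D4.apply([e,c,0])+W.apply([0,0,d])
D=[eval(l) for l in open("log.txt")]
w=[1]*9
for mask in ([1]*5+[1,1,0,0],[1]*4+[0,1,1,0,0],[1]*4+[0,1,0,0,1],[1]*4+[0,1,0,1,0]):
    mk=np.array(mask)
    g=lambda p:np.r_[np.concatenate([fk2(q,p*mk)-x for q,x,_ in D]),1e-3*(p-[.2,.4,.4,.25,0,0,0,0,0])]
    o=least_squares(g,[.3,.4,.4,.25,0,.1,0,0,0]);print((o.x*mk).round(3),(o.fun[:-9]*1e3).round(1))
E
```

```text
[-0.244  0.363  1.7   -0.028  1.142 -1.847] 4.7
[-0.063  0.616  0.233  0.164  0.075  0.16  -0.048  0.     0.   ] [ -4.7  -4.6  11.4  10.3   2.8   6.6  -6.5 -11.2  -5.7   6.   -3.2 -12.4]
[-0.043  0.662  0.295  0.194 -0.     0.141 -0.028  0.     0.   ] [ -9.3  -0.9  10.3   3.4   4.4  10.3  -5.3  -6.8   0.7   9.4  -7.2 -21.3]
[ 0.275  0.588  0.392  0.306 -0.     0.111  0.     0.     0.114] [ 0.1  0.   0.  -0.1  0.   0.  -0.   0.  -0.  -0.  -0.1 -0. ]
[0.031 0.613 0.338 0.177 0.    0.11  0.    0.034 0.   ] [-12.4  -1.9   3.5   7.8  -0.9   5.   -1.2  -5.9   2.1   8.8   2.9 -10.6]
```

```bash
cat >k.py <<'E'
from h import *
KP=np.array([.275,.588,.392,.306,0,.111,0,0,.114])
def fk2(q,p):
    h,L1,L2,d,a,b,c,e,f=p
    ry=lambda t:R.from_euler('y',t); rz=lambda t:R.from_euler('z',t)
    A=rz(q[0]); B=A*ry(q[1]); C=B*ry(q[2]); D4=C*rz(q[3]); W=D4*ry(q[4])*rz(q[5])
    return A.apply([a,b,h])+B.apply([0,0,L1])+C.apply([f,0,L2])+D4.apply([e,c,0])+W.apply([0,0,d]),W*rz(np.pi/2)
LO=np.array([-3.08,-.75,.22,-1.43,0,-2.85]);HI=np.array([3.08,2.2,2.44,4.57,2.65,2.85])
def ik(t,Rt,q0):
    def f(q):
        x,W=fk2(q,KP); return np.r_[(x-t)*3,(W.inv()*Rt).as_rotvec()]
    o=least_squares(f,np.clip(q0,LO+.01,HI-.01),bounds=(LO,HI)); return o.x,np.abs(o.fun).max()
E
cat >a.py <<'E'
from k import *
D=[eval(l) for l in open("log.txt")]
o=least_squares(lambda p:np.r_[np.concatenate([fk2(q,np.r_[p[:4],0,p[4],0,0,p[5]])[0]-x for q,x,_ in D])],[.275,.588,.392,.306,.111,.114]);print(o.x.round(4).tolist(),abs(o.fun).max())
r,t0=board(BP)
def show(name,P,tilts,base):
  for th in tilts:
    for half in (0,1):
      for q4 in (0,3.14):
        Rt=base*R.from_euler('y',th,degrees=True)*TB*R.from_euler('z',np.pi*half)
        best=min((ik(P,Rt,[-.3,.45,2.,q4,.3,q6]) for q6 in (-1.85,1.3)),key=lambda z:z[1])
        if best[1]<2e-3: print(name,th,half,best[0].round(2))
for y in(72,0,-72): show(f"trace{y}",r.apply([-.013,y/1e3,.08])+t0,(0,),r)
show("carton",r.apply([-.052,0,.009])+t0,(0,10,20,30),r)
E
python3 a.py
```

```text
[0.2748, 0.5882, 0.3917, 0.3061, 0.111, 0.1142] 8.920206104218176e-05
trace72 0 0 [-0.2   0.33  2.15  0.69  0.2  -2.48]
trace72 0 0 [-0.2   0.33  2.15  0.69  0.2  -2.48]
trace72 0 1 [-0.2   0.33  2.15  0.69  0.2   0.66]
trace72 0 1 [-0.2   0.33  2.15  0.69  0.2   0.66]
trace0 0 0 [-0.4   0.33  2.14  0.88  0.29 -2.82]
trace0 0 0 [-0.4   0.33  2.14  0.88  0.29 -2.82]
trace0 0 1 [-0.4   0.33  2.14  0.88  0.29  0.32]
trace0 0 1 [-0.4   0.33  2.14  0.88  0.29  0.32]
trace-72 0 1 [-0.57  0.35  2.1   0.89  0.39  0.16]
trace-72 0 1 [-0.57  0.35  2.1   0.89  0.39  0.16]
carton 0 0 [-0.4   0.55  2.21  1.97  0.24  2.33]
carton 0 0 [-0.4   0.55  2.21  1.97  0.24  2.33]
carton 0 1 [-0.4   0.55  2.21  1.97  0.24 -0.81]
carton 0 1 [-0.4   0.55  2.21  1.97  0.24 -0.81]
carton 10 0 [-0.34  0.51  2.08  0.53  0.26 -2.46]
carton 10 1 [-0.34  0.51  2.08  0.53  0.26  0.68]
carton 10 1 [-0.34  0.51  2.08  0.53  0.26  0.68]
carton 20 0 [-0.3   0.52  1.94  0.12  0.52 -2.02]
carton 20 1 [-0.3   0.52  1.94  0.12  0.52  1.12]
carton 20 1 [-0.3   0.52  1.94  0.12  0.52  1.12]
carton 30 0 [-0.26  0.56  1.81  0.    0.77 -1.89]
carton 30 1 [-0.26  0.56  1.81 -0.    0.77  1.26]
carton 30 1 [-0.26  0.56  1.81  0.    0.77  1.26]
```

```bash
cat >>h.py <<'E'
def pose(F,x,y,z,tilt=0,half=0):
    r,t=F; return r.apply(np.array([x,y,z])/1e3)+t, r*R.from_euler('y',tilt,degrees=True)*TB*R.from_euler('z',np.pi*half)
BF=board(BP)
E
python3 - <<'E'
from k import *
go(*pose(BF,-57,-.4,60,20)); d,w=go(*pose(BF,-57,-.4,11,20))
s=arm.sense(); q=s["q"]; print(q.round(2))
CF=(R.from_euler('z',.05),np.array([.507,.309,.072]))
for P in (pose(BF,-57,-.4,60,20),pose(BF,-57,-.4,11,20),pose(BF,-57,-.4,90,20),pose(CF,-4.5,0,90,20),pose(CF,-4.5,0,11,20)):
    q,e=ik(*P,q); print(q.round(2),e)
E
```

```text
shift [-0.5, -8.8, 86.3] turn [-0.4, -13.9, -0.5] t 4.7
shift [-27.8, -8.3, 127.0] turn [-0.4, -13.9, -0.5] t 4.7
[-0.24  0.36  1.7  -0.03  1.14 -1.85]
[-0.32  0.41  1.98  0.12  0.59 -2.04] 1.9748160936389203e-09
[-0.3   0.52  1.95  0.13  0.51 -2.03] 1.5504552123516563e-12
[-0.34  0.35  1.99  0.11  0.65 -2.04] 4.569017961284644e-13
[ 0.31  0.69  1.34  0.09  1.44 -1.33] 6.868139390547867e-11
[ 0.31  0.79  1.39  0.09  1.3  -1.35] 9.325873406851315e-15
```

Request:
apply_moves([
  [87, [0, -9, 45], [-0.4, -8, -0.5]],
  [87, [0, -9, 86], [-0.4, -13.9, -0.5]],
  [87, [0, -9, 86], [-0.4, -13.9, -0.5]],
  [87, [-11, -9, 102], [-0.4, -13.9, -0.5]],
  [87, [-20, -8.5, 115], [-0.4, -13.9, -0.5]],
  [87, [-28, -8.5, 127], [-0.4, -13.9, -0.5]],
  [87, [-28, -8.5, 127], [-0.4, -13.9, -0.5]],
  [87, [-28, -8.5, 127], [-0.4, -13.9, -0.5]],
])

```text
t: 5.5
position: [0.5076, -0.0252, 0.1057]
eef_rot: [-0.076, 2.969, 0.004]
wrist_force: [-0.4, 0.6, 0.4]
finger_gap: 1.0
gripper_force: 0.0
```

```bash
python3 - <<'E'
from k import *
go(*pose(BF,-57,-.4,11,20)); print(arm.sense()["q"].round(2),arm.sense()["wrist_force"].round(1))
m=arm.camera_model("wrist"); np.save("w3.npy",m,allow_pickle=True); im=arm.snapshot("wrist"); cv2.imwrite("pics/w3.png",im[:,:,::-1])
E
```

```text
shift [-3.5, 0.9, 1.3] turn [-0.1, -0.2, -0.1] t 5.5
[-0.31  0.52  1.96  0.12  0.51 -2.03] [-0.4  0.6  0.4]
```

View pics/w3.png

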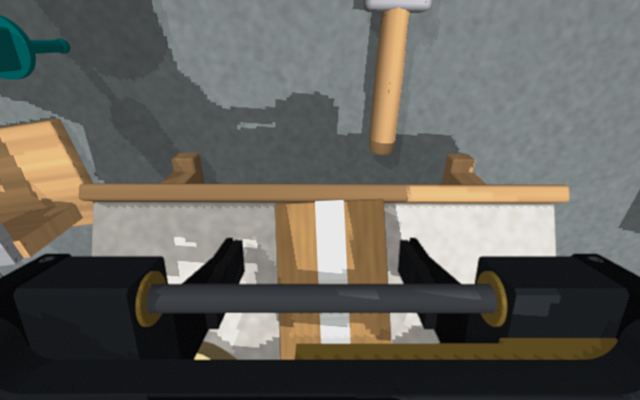

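The wrist view shows the carton, low edge from (277,203) to (385,203), turned a few degrees and about 5 mm to the left by the first grip. Closing the pads will square it.

Request:
apply_moves([
  [87, [-3.5, 4, 1], [0, 0, 0]],
  [87, [-3.5, 4, 1], [0, 0, 0]],
  [50, [-3.5, 4, 1], [0, 0, 0]],
  [50, [-3.5, 4, 1], [0, 0, 0]],
  [50, [-3.5, 4, 1], [0, 0, 0]],
  [50, [-3.5, 4, 1], [0, 0, 0]],
  [50, [-3.5, 4, 1], [0, 0, 0]],
  [50, [-3.5, 4, 1], [0, 0, 0]],
], force=20)

```text
t: 6.35
position: [0.5127, -0.0215, 0.106]
eef_rot: [-0.076, 2.968, 0.002]
wrist_force: [-0.9, -0.2, 0.7]
finger_gap: 0.617
gripper_force: 20.0
```

```bash
python3 - <<'E'
from k import *
s=arm.sense(); print(s["finger_gap"]*87,s["gripper_force"],s["wrist_force"].round(1))
r,t=BF; print("tcp in board",r.inv().apply(s["position"]-t)*1e3)
go(*pose(BF,-57,4,11,20)); go(*pose(BF,-53,4,70,20))
CF=(R.from_euler('z',.05),np.array([.507,.309,.072]))
go(*pose(CF,-4.5,0,100,20))
E
```

```text
53.67889709693681 19.992443590890616 [-0.9 -0.2  0.7]
tcp in board [-55.07054917   2.12995205  10.97582019]
shift [1.8, 1.9, 0.6] turn [-0.2, -0.1, -0.1] t 6.35
shift [18.3, 1.7, -56.1] turn [-0.2, -0.1, -0.1] t 6.35
shift [-18.2, 330.2, -64.8] turn [-0.2, 29.9, 0.1] t 6.35
```

Request:
apply_moves([
  [50, [9, 2, -28], [0, 0, 0]],
  [50, [18, 2, -56], [0, 0, 0]],
  [50, [18, 2, -80], [0, 0, 0]],
  [50, [10, 45, -80], [0, 5, 0]],
  [50, [5, 90, -80], [0, 10, 0]],
  [50, [0, 135, -80], [0, 15, 0]],
  [50, [-5, 180, -75], [0, 20, 0]],
  [50, [-10, 225, -70], [0, 25, 0]],
  [50, [-15, 270, -68], [0, 29.9, 0]],
  [50, [-18, 310, -65], [0, 29.9, 0]],
  [50, [-18, 330, -65], [0, 29.9, 0]],
  [50, [-18, 330, -65], [0, 29.9, 0]],
])

```text
t: 7.55
position: [0.5012, 0.3108, 0.1712]
eef_rot: [0.076, -2.791, 0.018]
wrist_force: [-0.8, -0.8, -2.0]
finger_gap: 0.617
gripper_force: 20.0
```

```bash
python3 - <<'E'
from k import *
s=arm.sense(); print(s["finger_gap"]*87,s["wrist_force"].round(1),s["q"].round(2)); log()
CF=(R.from_euler('z',.05),np.array([.507,.309,.072])); go(*pose(CF,-4.5,0,100,20))
np.save("s4.npy",[s["position"],s["eef_rot"]])
m=arm.camera_model("wrist"); np.save("w4.npy",m,allow_pickle=True)
w=arm.snapshot("wrist");c=arm.snapshot("scene");d=arm.snapshot("side")
for n,i in zip("wcd",(w,c,d)): cv2.imwrite(f"pics/p4{n}.png",i[:,:,::-1])
def crop(im,x,y,ww,h,k): return cv2.resize(im[y:y+h,x:x+ww,::-1],None,fx=k,fy=k,interpolation=cv2.INTER_CUBIC)
cv2.imwrite("pics/c4.png",np.vstack([np.hstack([crop(d,255,215,100,75,4),crop(c,370,150,100,75,4)]),crop(w,120,110,400,150,2)]))
E
```

```text
53.712674853746876 [-0.8 -0.8 -2. ] [ 0.32  0.68  1.34  0.09  1.46 -1.33]
shift [-0.8, -2.1, -1.1] turn [-0.3, -0.0, 0.2] t 7.55
```

View pics/c4.png

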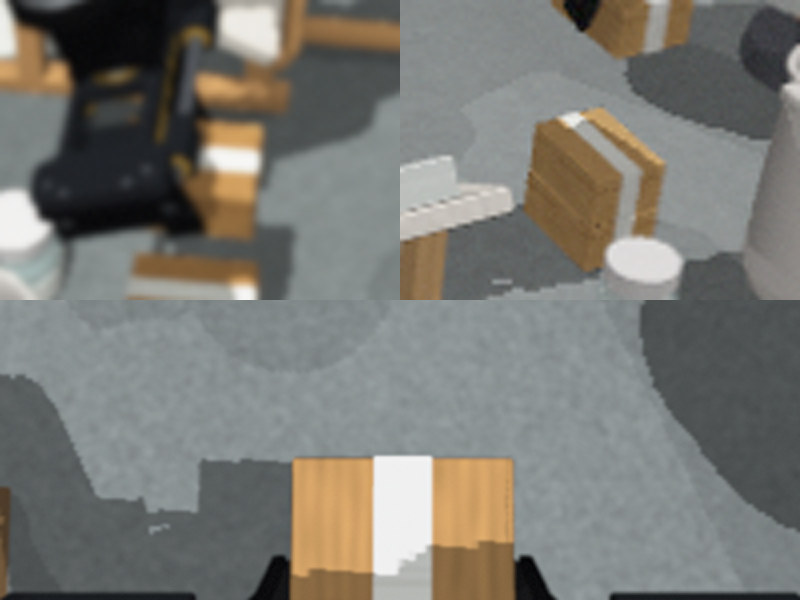

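The composite shows the held carton square in the grip, with its near top edge at wrist (266.5–377,189), and the column still upright in both fixed views. Now I'll compute the placing.

```bash
python3 - <<'E'
from k import *
S=arm.camera_model("side");C=arm.camera_model("scene")
a=np.array([(112,107),(298,122),(288,232),(95,208)])/6+[270,260]-.4
b=(np.array([(485,97),(575,73),(672,157),(575,183)])-[396,0])/6+[390,165]-.4
La=np.array([[38,-27,0],[-38,-27,0],[-38,27,0],[38,27,0]])/1e3; Lb=La[[1,2,3,0]]
def res(p,w=(1,1)):
    r=R.from_euler('z',p[2]); t=[p[0],p[1],.072]
    return np.r_[w[0]*(proj(S,r.apply(La)+t)-a).ravel(),w[1]*(proj(C,r.apply(Lb)+t)-b).ravel()]
for w in((1,1),(1,0),(0,1)):
    o=least_squares(res,[.507,.309,.05],args=(w,)); print(o.x.round(4),o.fun.round(1))
# held carton low-end edge
m=np.load("w4.npy",allow_pickle=True).item(); p,e=np.load("s4.npy")
F=R.from_rotvec(e)*TB.inv()*R.from_euler('y',-20,degrees=True)   # carton axes
K=np.array([[m["fx"],0,m["cx"]],[0,m["fy"],m["cy"]],[0,0,1]]); T=m["pose"]
for z in (.024,.025,.026):
  for uv in ((266.5,189),(377,189)):
    s=cv2.undistortPoints(np.array(uv,float).reshape(1,1,2),K,np.array([m["k1"],0,0,0]))[0,0]
    d=F.inv().apply(T[:3,:3]@np.r_[s,1]); c=F.inv().apply(T[:3,3]-p); print(z,((c+d*((z-c[2])/d[2]))*1e3).round(1))
E
```

```text
[0.5069 0.3082 0.0471] [ 0.2 -0.   0.1  0.1 -0.5 -0.2 -0.2  1.1 -1.3  0.   0.4 -0.2  0.5  0.1
 -0.5  0.4]
[0.5068 0.3074 0.0438] [ 0.4 -0.3  0.2 -0.1 -0.5 -0.4 -0.1  0.8 -0.   0.   0.  -0.   0.   0.
 -0.   0. ]
[0.5067 0.3091 0.0514] [ 0.   0.   0.   0.  -0.   0.  -0.   0.  -1.1 -0.   0.6 -0.3  0.8 -0.1
 -0.2  0.3]
0.024 [-35.8 -26.9  24. ]
0.024 [-35.7  27.7  24. ]
0.025 [-35.7 -26.8  25. ]
0.025 [-35.6  27.6  25. ]
0.026 [-35.6 -26.6  26. ]
0.026 [-35.6  27.4  26. ]
```

```bash
cat >>h.py <<'E'
CF=(R.from_euler('z',.047),np.array([.5068,.3082,.072]))
E
python3 - <<'E'
from h import *
go(*pose(CF,-2.3,-.4,100,20)); go(*pose(CF,-2.3,-.4,30,20)); go(*pose(CF,-2.3,-.4,14,20)); go(*pose(CF,-2.3,-.4,10,20))
E
```

```text
shift [-2.5, 0.4, -0.9] turn [-0.3, -0.0, 0.1] t 7.7
shift [-26.5, 0.7, 64.9] turn [-0.3, -0.0, 0.1] t 7.7
shift [-32.0, 0.8, 79.9] turn [-0.3, -0.0, 0.1] t 7.7
shift [-33.4, 0.8, 83.7] turn [-0.3, -0.0, 0.1] t 7.7
```

Request:
apply_moves([
  [50, [-10, 0.5, 25], [-0.3, 0, 0]],
  [50, [-20, 0.5, 48], [-0.3, 0, 0]],
  [50, [-26.5, 0.5, 65], [-0.3, 0, 0]],
  [50, [-30, 0.5, 75], [-0.3, 0, 0]],
  [50, [-32, 0.5, 79.5], [-0.3, 0, 0]],
  [50, [-32, 0.5, 79.5], [-0.3, 0, 0]],
  [50, [-32, 0.5, 79.5], [-0.3, 0, 0]],
])

```text
t: 8.4
position: [0.5059, 0.3088, 0.0874]
eef_rot: [0.069, -2.793, 0.009]
wrist_force: [0.3, 0.3, -0.9]
finger_gap: 0.619
gripper_force: 20.0
```

```bash
python3 - <<'E'
from h import *
go(*pose(CF,-2.3,-.4,11,20)); print(arm.sense()["wrist_force"].round(1))
E
```

```text
shift [-0.2, -1.0, 4.6] turn [0.1, 0.1, 0.2] t 8.4
[ 0.3  0.3 -0.9]
```

Request:
apply_moves([
  [50, [0.5, -1, 2.8], [0, 0, 0]],
  [50, [0.2, -1, 3.7], [0, 0, 0]],
  [50, [-0.2, -1, 4.6], [0, 0, 0]],
  [50, [-0.2, -1, 4.6], [0, 0, 0]],
])

```text
t: 8.8
position: [0.5038, 0.3079, 0.0821]
eef_rot: [0.07, -2.792, 0.01]
wrist_force: [0.0, -0.6, -1.7]
finger_gap: 0.618
gripper_force: 20.0
```

```bash
python3 - <<'E'
from h import *
go(*pose(CF,-2.3,-.4,11,20)); print(arm.sense()["wrist_force"].round(1))
E
```

```text
shift [-0.3, -0.3, -1.1] turn [0.0, 0.0, 0.2] t 8.8
[ 0.  -0.6 -1.7]
```

Request:
apply_moves([
  [50, [-0.4, 0, 0.9], [0, 0, 0]],
  [50, [-0.4, 0, 0.9], [0, 0, 0]],
])

```text
t: 9.0
position: [0.504, 0.308, 0.0816]
eef_rot: [0.07, -2.792, 0.009]
wrist_force: [-0.1, 0.4, 2.1]
finger_gap: 0.618
gripper_force: 20.0
```

Request:
apply_moves([
  [50, [-0.3, 0, 0.9], [0, 0, 0]],
  [50, [-0.3, 0, 0.9], [0, 0, 0]],
])

```text
t: 9.2
position: [0.504, 0.308, 0.0816]
eef_rot: [0.07, -2.792, 0.009]
wrist_force: [0.6, 0.6, 6.3]
finger_gap: 0.618
gripper_force: 20.0
```

Request:
apply_moves([
  [50, [-0.3, 0, 0.9], [0, 0, 0]],
  [50, [-0.3, 0, 0.9], [0, 0, 0]],
])

```text
t: 9.4
position: [0.504, 0.308, 0.0815]
eef_rot: [0.07, -2.792, 0.009]
wrist_force: [-1.1, 0.0, 10.7]
finger_gap: 0.616
gripper_force: 20.0
```

Request:
apply_moves([
  [50, [0.4, 0, -1.2], [0, 0, 0]],
  [87, [0.4, 0, -1.2], [0, 0, 0]],
  [87, [0.4, 0, -1.2], [0, 0, 0]],
  [87, [0.4, 0, -1.2], [0, 0, 0]],
  [87, [0.4, 0, -1.2], [0, 0, 0]],
  [87, [5, 0, -20], [0, 0, 0]],
  [87, [15, 0, -50], [0, 0, 0]],
  [87, [30, 0, -100], [0, 0, 0]],
  [87, [45, 0, -140], [0, 0, 0]],
  [87, [45, 0, -140], [0, 0, 0]],
])

```text
t: 10.4
position: [0.5132, 0.3093, 0.2327]
eef_rot: [0.071, -2.805, 0.004]
wrist_force: [0.7, -0.5, -0.2]
finger_gap: 1.0
gripper_force: 0.0
```

```bash
python3 - <<'E'
from k import *
s=arm.sense(); print(s["wrist_force"].round(1),s["q"].round(2),s["position"])
d=arm.snapshot("side");c=arm.snapshot("scene")
cv2.imwrite("pics/p5d.png",d[:,:,::-1]);cv2.imwrite("pics/p5c.png",c[:,:,::-1])
# compare: predicted corners vs edges? brown mask extents
S=arm.camera_model("side");C=arm.camera_model("scene")
L=np.array([[sx*.038,sy*.027,z] for z in(0,.036,.072,.108) for sx in(-1,1) for sy in(-1,1)])
P=CF[0].apply(L)+CF[1]*[1,1,0]
for n,m,im,box in(("side",S,d,(265,230,340,325)),("scene",C,c,(395,130,450,225))):
    q=proj(m,P); print(n,"pred x",q[:,0].min().round(1),q[:,0].max().round(1),"y",q[:,1].min().round(1),q[:,1].max().round(1))
    hsv=cv2.cvtColor(im,cv2.COLOR_RGB2HSV); mk=cv2.inRange(hsv,(5,70,40),(25,255,255)); x0,y0,x1,y1=box
    for y in range(y0,y1,6):
        xs=np.where(mk[y,x0:x1])[0]
        if len(xs): print(y,xs[0]+x0,xs[-1]+x0,end=" | ")
    print()
E
```

```text
[ 0.7 -0.5 -0.2] [ 0.31  0.62  1.26  0.09  1.58 -1.33] [0.51316594 0.30929047 0.23265282]
side pred x 284.6 319.5 y 268.2 315.2
230 316 327 | 236 298 327 | 242 311 326 | 272 288 318 | 284 285 318 | 290 285 317 | 296 286 317 | 302 286 317 | 308 286 317 | 
scene pred x 400.3 438.1 y 165.3 217.7
166 418 422 | 172 405 430 | 178 404 437 | 184 403 436 | 190 403 435 | 196 402 434 | 202 401 433 | 208 407 432 | 214 413 420 |
```

```bash
cat >>h.py <<'E'
RF=(R.from_euler('z',.14),np.array([.507,-.273,.075]))
E
python3 - <<'E'
from k import *
s=arm.sense(); q=s["q"]
M=(np.array([.48,.05,.27]),R.from_euler('z',.09)*TB*R.from_euler('z',np.pi/2))
E=pose(RF,-30,0,165,0,1)
for P in (M,E):
    go(*P); q,e=ik(*P,q); print(q.round(2),e)
E
```

```text
shift [55.0, -256.1, -26.4] turn [-15.0, -15.9, 86.8] t 10.5
[-0.13  0.27  1.72 -0.    1.15 -0.22] 1.039540362733757e-11
shift [62.9, -582.9, 7.5] turn [-30.1, -1.6, 172.3] t 10.5
[-0.73  0.41  1.6  -0.    1.14  0.7 ] 2.1025481355962938e-10
```

Request:
apply_moves([
  [87, [5, -20, -26], [-1, -1, 8]],
  [87, [10, -50, -26], [-3, -3, 16]],
  [87, [55, -256, -26], [-15, -15.9, 86.8]],
  [87, [55, -256, -26], [-15, -15.9, 86.8]],
  [87, [55, -256, -26], [-15, -15.9, 86.8]],
  [87, [55, -256, -26], [-15, -15.9, 86.8]],
  [87, [55, -256, -26], [-15, -15.9, 86.8]],
  [87, [55, -256, -26], [-15, -15.9, 86.8]],
  [87, [55, -256, -26], [-15, -15.9, 86.8]],
  [87, [55, -256, -26], [-15, -15.9, 86.8]],
  [87, [55, -256, -26], [-15, -15.9, 86.8]],
  [87, [55, -256, -26], [-15, -15.9, 86.8]],
])

```text
t: 11.7
position: [0.4776, 0.0504, 0.2671]
eef_rot: [-2.116, -2.315, 0.009]
wrist_force: [-0.2, -1.2, 0.4]
finger_gap: 0.996
gripper_force: 0.0
```

```bash
python3 - <<'E'
from k import *
s=arm.sense(); print(s["q"].round(2)); go(*pose(RF,-30,0,165,0,1))
E
```

```text
[-0.13  0.28  1.72 -0.    1.15 -0.22]
shift [-326.2, -29.6, 27.4] turn [-0.3, 0.4, 87.1] t 11.7
```

Request:
apply_moves([
  [87, [-326, -30, 27], [0, 0, 87]],
  [87, [-326, -30, 27], [0, 0, 87]],
  [87, [-326, -30, 27], [0, 0, 87]],
  [87, [-326, -30, 27], [0, 0, 87]],
  [87, [-326, -30, 27], [0, 0, 87]],
  [87, [-326, -30, 27], [0, 0, 87]],
  [87, [-326, -30, 27], [0, 0, 87]],
  [87, [-326, -30, 27], [0, 0, 87]],
  [87, [-326, -30, 27], [0, 0, 87]],
  [87, [-326, -30, 27], [0, 0, 87]],
  [87, [-326, -30, 27], [0, 0, 87]],
  [87, [-326, -30, 27], [0, 0, 87]],
])

```text
t: 12.9
position: [0.4782, -0.2772, 0.2414]
eef_rot: [-3.133, -0.228, 0.008]
wrist_force: [0.1, -0.3, 0.7]
finger_gap: 1.001
gripper_force: 0.0
```

```bash
python3 - <<'E'
from k import *
s=arm.sense(); print(s["q"].round(2),s["position"]); go(*pose(RF,-30,0,165,0,1)); np.save("s6.npy",[s["position"],s["eef_rot"]])
m=arm.camera_model("wrist"); np.save("w6.npy",m,allow_pickle=True)
w=arm.snapshot("wrist")[:,:,::-1]; cv2.imwrite("pics/w6full.png",w)
p=proj(m,RF[0].apply(np.array([[0,0,0],[0,0,.07],[-.025,-.03,0],[-.025,.03,0],[.049,.03,0],[.049,-.03,0]]))+RF[1]); print(p.round(0).tolist())
c=np.clip(p[0].astype(int)-[110,80],[0,0],[420,240]); print(c)
cv2.imwrite("pics/w6.png",cv2.resize(w[c[1]:c[1]+160,c[0]:c[0]+220],None,fx=3.6,fy=3.6,interpolation=cv2.INTER_CUBIC))
E
```

```text
[-0.73  0.41  1.59 -0.    1.15  0.7 ] [ 0.47817673 -0.27721998  0.24137319]
shift [-0.9, -0.2, 1.4] turn [-0.0, 0.3, 0.3] t 12.9
[[321.0, 155.0], [321.0, 168.0], [349.0, 178.0], [293.0, 178.0], [291.0, 105.0], [352.0, 105.0]]
[211  74]
```

View pics/w6.png

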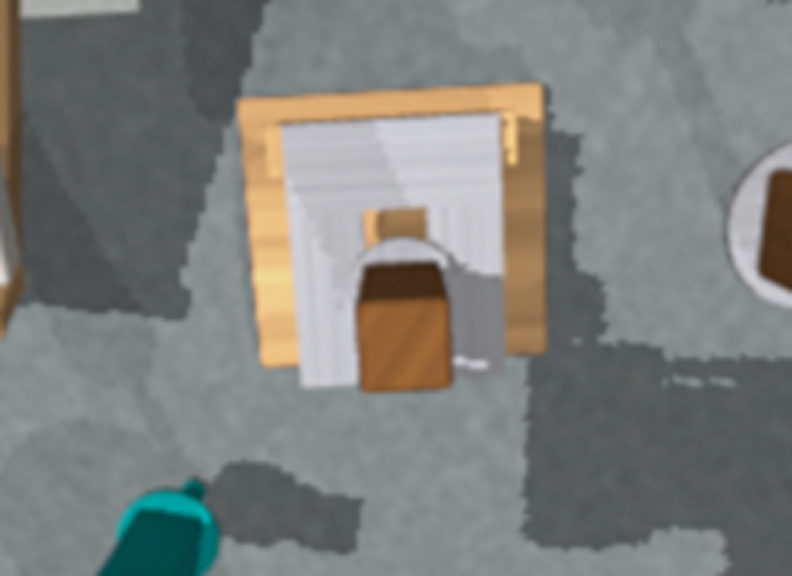

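The crop shows the rest's plate with corners (282,126), (500,115) and (302,387). The stylus's handle top has corners (360,302), (448,297), (450,388) and (363,390); the decoy is at the right edge.

```bash
python3 - <<'E'
from k import *
m=np.load("w6.npy",allow_pickle=True).item()
f=lambda u:(np.array(u)+.5)/3.6-.5+[211,74]
A=f([(282,126),(500,115),(302,387)]); LA=np.array([[49,30,0],[49,-30,0],[-25,30,0]])/1e3
B=f([(360,302),(448,297),(450,388),(363,390),(365,263),(438,263)]); LB=np.array([[11,11,70],[11,-11,70],[-11,-11,70],[-11,11,70],[11,11,4],[11,-11,4]])/1e3
def res(p,w):
    r=R.from_euler('z',p[2]); t=[p[0],p[1],.075]
    return np.r_[w[0]*(proj(m,r.apply(LA)+t)-A).ravel(),w[1]*(proj(m,r.apply(LB)+t)-B).ravel()]
for w in((1,1),(1,0),(0,1)):
    o=least_squares(res,[.507,-.273,.14],args=(w,)); print(o.x.round(4),o.fun.round(1))
print("decoy",atz(m,f([(790,220)]),.08))
E
```

```text
[ 0.5058 -0.2747  0.1983] [ 0.7 -0.3  0.7 -0.6  1.  -0.2 -2.   0.   0.5 -0.   1.   0.9 -1.1  1.7
 -0.9 -0.3  0.5 -1.5]
[ 0.5053 -0.2738  0.1932] [-0.  -0.   0.  -0.  -0.   0.1 -0.   0.  -0.   0.  -0.   0.  -0.   0.
 -0.   0.  -0.  -0. ]
[ 0.506  -0.2749  0.1783] [ 0.  -0.   0.  -0.   0.  -0.  -1.4 -0.4  1.1  0.   1.   1.  -1.1  1.3
 -0.5 -0.6  1.  -1.4]
decoy [[ 0.54316026 -0.37773481  0.08      ]]
```

```bash
sed -i 's/^RF=.*/RF=(R.from_euler("z",.19),np.array([.5056,-.2745,.075]))/' h.py; python3 - <<'E'
from k import *
S=arm.camera_model("side");C=arm.camera_model("scene");m=np.load("w6.npy",allow_pickle=True).item()
f=lambda u:(np.array(u)+.5)/3.6-.5+[211,74]
# triangulate decoy handle top centre: side (327.2,98) scene ~ (148,221)
for nm,ob in (("top",[(S,(327.2,97.5)),(C,(147.5,221))]),("collar",[(S,(327,122.5)),(C,(152.5,257)),(m,tuple(f([(790,225)])[0]))])):
    o=least_squares(lambda p:np.concatenate([(proj(k,p)[0]-u) for k,u in ob]),[.54,-.38,.1]); print(nm,o.x.round(3),o.fun.round(1))
p=proj(S,[.5056,-.2745,.145]);print(p,proj(C,[.5056,-.2745,.145]))
# full w6 check which gripper orientation
im=cv2.imread("pics/w6full.png"); print(im.shape)
E
```

```text
top [ 0.545 -0.378  0.169] [-0.7  1.  -0.5 -0.6]
collar [ 0.541 -0.383  0.067] [ 0.3  0.9  1.1 -0.3  0.7  0. ]
[[334.30054837 123.78266827]] [[195.08635845 209.07554397]]
(400, 640, 3)
```

```bash
python3 - <<'E'
from k import *
q=arm.sense()["q"]
for z in(85,39): P=pose(RF,0,0,z,0,1); go(*P); q,e=ik(*P,q); print(q.round(2),e)
E
```

```text
shift [27.8, 1.3, 81.5] turn [-0.0, 0.3, -2.6] t 12.95
[-0.69  0.54  1.62 -0.    0.98  0.69] 2.428269851238452e-15
shift [28.0, 1.3, 127.5] turn [-0.0, 0.3, -2.6] t 12.95
[-0.69  0.61  1.66 -0.    0.88  0.69] 9.215919972383542e-10
```

Request:
apply_moves([
  [50, [28, 1.3, 30], [0, 0.3, -2.6]],
  [50, [28, 1.3, 60], [0, 0.3, -2.6]],
  [50, [28, 1.3, 82], [0, 0.3, -2.6]],
  [50, [28, 1.3, 82], [0, 0.3, -2.6]],
  [50, [28, 1.3, 82], [0, 0.3, -2.6]],
])

```text
t: 13.45
position: [0.5062, -0.2748, 0.1603]
eef_rot: [3.127, 0.296, 0.002]
wrist_force: [0.8, -0.8, 0.5]
finger_gap: 0.637
gripper_force: 0.0
```

```bash
python3 - <<'E'
from k import *
go(*pose(RF,0,0,39,0,1)); s=arm.sense(); print(s["finger_gap"]*87, s["wrist_force"].round(1))
E
```

```text
shift [-0.6, -0.4, 46.3] turn [0.0, -0.1, -0.1] t 13.45
55.441763574497266 [ 0.8 -0.8  0.5]
```

Request:
apply_moves([
  [50, [-0.6, -0.4, 20], [0, 0, 0]],
  [50, [-0.6, -0.4, 36], [0, 0, 0]],
  [50, [-0.6, -0.4, 46], [0, 0, 0]],
  [50, [-0.6, -0.4, 46], [0, 0, 0]],
  [18, [-0.6, -0.4, 46], [0, 0, 0]],
  [18, [-0.6, -0.4, 46], [0, 0, 0]],
  [18, [-0.6, -0.4, 46], [0, 0, 0]],
  [18, [-0.6, -0.4, 46], [0, 0, 0]],
  [18, [-0.6, -0.4, 46], [0, 0, 0]],
], force=60)

```text
t: 14.35
position: [0.5058, -0.2748, 0.1147]
eef_rot: [3.126, 0.294, 0.003]
wrist_force: [0.5, 0.1, 1.6]
finger_gap: 0.246
gripper_force: 60.0
```

```bash
python3 - <<'E'
from k import *
go(*pose(RF,0,0,39,0,1)); s=arm.sense(); print(s["finger_gap"]*87, s["wrist_force"].round(1),s["position"].round(4).tolist(),s["eef_rot"])
q=s["q"]; print(q.round(2))
def tr(x,y,z): return pose(BF,x,y,z+84,0,1)
for P in (pose(RF,0,0,150,0,1),tr(-40,72,60),tr(-40,72,8.5),tr(-13,72,8.5),tr(3,36,8.5),tr(-13,0,8.5),tr(3,-36,8.5),tr(-13,-72,8.5),tr(-40,-72,60)):
    q,e=ik(*P,q); print(q.round(2),e)
E
```

```text
shift [-0.1, -0.3, 0.7] turn [0.1, -0.1, -0.2] t 14.35
21.39068211163683 [0.5 0.1 1.6] [0.5058, -0.2748, 0.1147] [3.12638154 0.29366278 0.00341792]
[-0.69  0.61  1.66  0.    0.88  0.69]
[-0.69  0.46  1.56  0.    1.13  0.69] 2.397415599375563e-12
[-0.25  0.16  2.21  0.53  0.3   0.8 ] 1.4550900415133402e-11
[-0.23  0.31  2.22  0.91  0.17  0.42] 1.6795089624599409e-12
[-0.21  0.3   2.15  0.61  0.22  0.74] 4.644722106927901e-16
[-0.29  0.3   2.11  0.63  0.29  0.66] 3.078740595796603e-10
[-0.41  0.3   2.14  0.81  0.31  0.38] 2.8808884097730747e-11
[-0.48  0.31  2.09  0.75  0.38  0.39] 4.2459369353764487e-11
[-0.58  0.32  2.1   0.84  0.41  0.21] 2.307213448071721e-12
[-0.68  0.19  2.16  0.77  0.5   0.21] 6.707967514785196e-13
```

Request:
apply_moves([
  [18, [0, 0, -15], [0, 0, 0]],
  [18, [0, 0, -40], [0, 0, 0]],
  [18, [0, 0, -80], [0, 0, 0]],
  [18, [0, 0, -120], [0, 0, 0]],
  [18, [0, 0, -150], [0, 0, 0]],
  [18, [0, 0, -150], [0, 0, 0]],
])

```text
t: 14.95
position: [0.5077, -0.2763, 0.2693]
eef_rot: [3.12, 0.293, 0.015]
wrist_force: [0.4, -0.6, -0.4]
finger_gap: 0.248
gripper_force: 60.0
```

```bash
cat >>h.py <<'E'
def tr(x,y,z): return pose(BF,x,y,z+84.7,0,1)
E
python3 - <<'E'
from k import *
s=arm.sense(); print(s["finger_gap"]*87, s["wrist_force"].round(1),s["gripper_force"])
go(*tr(-40,0,70)); go(*tr(-40,72,60))
E
```

```text
21.533195310969727 [ 0.4 -0.6 -0.4] 59.967789156362414
shift [-6.5, -255.4, 28.9] turn [-1.5, 29.4, 7.6] t 14.95
shift [8.0, -326.2, 37.0] turn [-1.5, 29.4, 7.6] t 14.95
```

Request:
apply_moves([
  [18, [0, -40, 0], [0, 3, 1]],
  [18, [0, -80, 5], [0, 8, 2]],
  [18, [0, -120, 10], [-0.5, 13, 3]],
  [18, [0, -160, 15], [-0.7, 18, 5]],
  [18, [0, -200, 22], [-1, 23, 6]],
  [18, [0, -240, 28], [-1.2, 27, 7]],
  [18, [4, -280, 33], [-1.5, 29.4, 7.6]],
  [18, [8, -310, 37], [-1.5, 29.4, 7.6]],
  [18, [8, -326, 37], [-1.5, 29.4, 7.6]],
  [18, [8, -326, 37], [-1.5, 29.4, 7.6]],
  [18, [8, -326, 37], [-1.5, 29.4, 7.6]],
])

```text
t: 16.05
position: [0.4522, 0.0474, 0.2264]
eef_rot: [-3.017, -0.08, -0.793]
wrist_force: [0.0, -0.8, -1.5]
finger_gap: 0.245
gripper_force: 60.0
```

```bash
python3 - <<'E'
from k import *
s=arm.sense(); print(s["q"].round(2), s["wrist_force"].round(1))
go(*tr(-40,72,60));go(*tr(-30,72,20));go(*tr(-30,72,10))
E
```

```text
[-0.25  0.16  2.22  0.53  0.31  0.8 ] [ 0.  -0.8 -1.5]
shift [3.9, 2.2, -1.1] turn [-0.4, 0.5, -0.1] t 16.05
shift [14.3, 2.4, 38.8] turn [-0.4, 0.5, -0.1] t 16.05
shift [14.4, 2.5, 48.8] turn [-0.4, 0.5, -0.1] t 16.05
```

Request:
apply_moves([
  [18, [10, 2.4, 15], [-0.4, 0.5, 0]],
  [18, [14, 2.4, 30], [-0.4, 0.5, 0]],
  [18, [14, 2.4, 40], [-0.4, 0.5, 0]],
  [18, [14.4, 2.4, 48.5], [-0.4, 0.5, 0]],
  [18, [14.4, 2.4, 49.5], [-0.4, 0.5, 0]],
  [18, [14.4, 2.4, 49.5], [-0.4, 0.5, 0]],
])

```text
t: 16.65
position: [0.4898, 0.0461, 0.1907]
eef_rot: [-3.02, -0.073, -0.809]
wrist_force: [-0.1, 0.3, -0.3]
finger_gap: 0.241
gripper_force: 60.0
```

```bash
cat >>h.py <<'E'
def ball():
    s=arm.sense(); c=R.from_rotvec(s["eef_rot"]); r,t=BF
    b=r.inv().apply(s["position"]+c.apply([0,0,.0847])-t)*1e3
    f=r.inv().apply(s["wrist_force"]); print("ball",b.round(1),"F board",f.round(1),"M",s["moment"].round(2),"t",s["t"])
E
python3 - <<'E'
from k import *
ball(); go(*tr(-30,72,9)); print(arm.sense()["q"].round(2))
w=arm.snapshot("wrist"); np.save("w7.npy",arm.camera_model("wrist"),allow_pickle=True); cv2.imwrite("pics/w7.png",w[:,:,::-1]); ball()
E
```

```text
ball [-29.4  70.7   9.3] F board [-0.3  0.4 -0.2] M [-0.1   0.53 -0.02] t 16.65
shift [-0.6, -1.2, 0.3] turn [0.1, 0.0, -0.3] t 16.65
[-0.22  0.3   2.19  0.75  0.2   0.59]
ball [-29.3  71.    9.6] F board [-0.8 -0.9 -0.5] M [-0.13  0.6  -0.05] t 16.7
```

Request:
apply_moves([
  [18, [5, -1, 0.8], [0, 0, -0.3]],
  [18, [10, -1, 0.8], [0, 0, -0.3]],
  [18, [14, -1, 0.8], [0, 0, -0.3]],
  [18, [14, -1, 0.8], [0, 0, -0.3]],
])

```text
t: 17.1
position: [0.5028, 0.0482, 0.1983]
eef_rot: [-3.021, -0.083, -0.813]
wrist_force: [0.1, 0.2, -1.1]
finger_gap: 0.25
gripper_force: 60.0
```

```bash
python3 -c "
from h import *
ball()"
```

```text
ball [-14.1  72.2   9.3] F board [-0.5  0.2 -1. ] M [-0.05  0.54 -0.03] t 17.1
```

Request:
apply_moves([
  [18, [1, 0, 0], [0, 0, 0]],
  [18, [2, 0, 0], [0, 0, 0]],
  [18, [2, 0, 0], [0, 0, 0]],
])

```text
t: 17.4
position: [0.5035, 0.0488, 0.1983]
eef_rot: [-3.021, -0.083, -0.81]
wrist_force: [-0.3, -0.5, -0.8]
finger_gap: 0.25
gripper_force: 60.0
```

```bash
python3 -c "
from h import *
ball()"
```

```text
ball [-13.5  72.8   8.9] F board [-0.7 -0.5 -0.6] M [-0.12  0.6   0.02] t 17.4
```

Request:
apply_moves([
  [18, [1, 0, 0], [0, 0, 0]],
  [18, [2, 0, 0], [0, 0, 0]],
  [18, [2, 0, 0], [0, 0, 0]],
])

```text
t: 17.7
position: [0.5044, 0.0492, 0.1986]
eef_rot: [-3.021, -0.084, -0.806]
wrist_force: [-2.9, -1.1, -2.2]
finger_gap: 0.249
gripper_force: 60.0
```

```bash
python3 -c "
from h import *
ball()"
```

```text
ball [-12.8  73.3   8.8] F board [-3.6 -0.9 -0.5] M [-0.31  1.25 -0.14] t 17.7
```

```bash
cat >seg.py <<'E'
from h import *
import sys
k=2*np.pi/72
def off(y):
    x=-8*np.cos(k*y); d=8*k*np.sin(k*y); n=np.array([-1,d])/np.hypot(1,d); return np.array([x,y])+5*n
def seg(ya,yb,dx,n=12,dy=0,dz=0):
    ball(); r,t=BF; s=arm.sense(); c=R.from_rotvec(s["eef_rot"])
    b=r.inv().apply(s["position"]+c.apply([0,0,.0847])-t)*1e3
    w=np.degrees((c.inv()*tr(0,0,0)[1]).as_rotvec()); print("turn",w.round(1),"nominal",off(ya).round(1))
    print([[18,(c.inv()*r).apply(np.r_[off(ya+(yb-ya)*i/n)-off(ya)+[dx*min(1,i/4),dy*min(1,i/4)],dz*i/n]).round(1).tolist(),[0,0,0]] for i in range(1,n+1)])
seg(*map(float,sys.argv[1:4]),12,*map(float,sys.argv[4:]))
E
python3 seg.py 73 49 1.5
```

```text
ball [-12.8  73.3   8.8] F board [-3.6 -0.9 -0.5] M [-0.31  1.25 -0.14] t 17.7
turn [-0.   0.1  0.1] nominal [-13.   73.3]
[[18, [0.4, 2.6, -0.0], [0, 0, 0]], [18, [1.1, 5.2, -0.0], [0, 0, 0]], [18, [2.0, 7.7, -0.0], [0, 0, 0]], [18, [3.2, 10.2, -0.0], [0, 0, 0]], [18, [4.3, 12.5, -0.0], [0, 0, 0]], [18, [5.5, 14.8, -0.0], [0, 0, 0]], [18, [6.8, 17.0, -0.0], [0, 0, 0]], [18, [8.2, 19.1, -0.0], [0, 0, 0]], [18, [9.6, 21.2, -0.0], [0, 0, 0]], [18, [11.0, 23.2, -0.0], [0, 0, 0]], [18, [12.3, 25.1, -0.0], [0, 0, 0]], [18, [13.6, 27.0, -0.0], [0, 0, 0]]]
```

Request:
apply_moves([
  [18, [0.4, 2.6, 0], [0, 0, 0]],
  [18, [1.1, 5.2, 0], [0, 0, 0]],
  [18, [2.0, 7.7, 0], [0, 0, 0]],
  [18, [3.2, 10.2, 0], [0, 0, 0]],
  [18, [4.3, 12.5, 0], [0, 0, 0]],
  [18, [5.5, 14.8, 0], [0, 0, 0]],
])

```text
t: 18.3
position: [0.5107, 0.0342, 0.2018]
eef_rot: [-3.021, -0.083, -0.809]
wrist_force: [-3.9, 0.1, -3.4]
finger_gap: 0.246
gripper_force: 60.0
```

```bash
python3 seg.py 61 37 0
```

```text
ball [-6.3 57.8  8.8] F board [-5.1  0.3 -1. ] M [-0.07  1.84  0.05] t 18.3
turn [0.  0.  0.1] nominal [-8.9 58.5]
[[18, [1.3, 2.2, -0.0], [0, 0, 0]], [18, [2.7, 4.3, -0.0], [0, 0, 0]], [18, [4.1, 6.4, -0.0], [0, 0, 0]], [18, [5.5, 8.4, -0.0], [0, 0, 0]], [18, [6.8, 10.3, -0.0], [0, 0, 0]], [18, [8.1, 12.2, -0.0], [0, 0, 0]], [18, [9.2, 14.0, -0.0], [0, 0, 0]], [18, [10.1, 15.7, -0.0], [0, 0, 0]], [18, [10.8, 17.4, -0.0], [0, 0, 0]], [18, [11.4, 19.0, -0.0], [0, 0, 0]], [18, [11.7, 20.4, -0.0], [0, 0, 0]], [18, [11.9, 21.8, -0.0], [0, 0, 0]]]
```

Request:
apply_moves([
  [18, [1.3, 2.2, 0], [0, 0, 0]],
  [18, [2.7, 4.3, 0], [0, 0, 0]],
  [18, [4.1, 6.4, 0], [0, 0, 0]],
  [18, [5.5, 8.4, 0], [0, 0, 0]],
  [18, [6.8, 10.3, 0], [0, 0, 0]],
  [18, [8.1, 12.2, 0], [0, 0, 0]],
  [18, [9.2, 14.0, 0], [0, 0, 0]],
  [18, [10.1, 15.7, 0], [0, 0, 0]],
  [18, [10.8, 17.4, 0], [0, 0, 0]],
  [18, [11.4, 19.0, 0], [0, 0, 0]],
  [18, [11.7, 20.4, 0], [0, 0, 0]],
  [18, [11.9, 21.8, 0], [0, 0, 0]],
])

```text
t: 19.5
position: [0.5222, 0.0136, 0.2079]
eef_rot: [-3.02, -0.084, -0.808]
wrist_force: [-3.5, 2.9, -3.1]
finger_gap: 0.251
gripper_force: 60.0
```

```bash
python3 seg.py 37 13 0
```

```text
ball [ 5.7 36.7  8.8] F board [-4.4  3.1 -1. ] M [0.37 1.9  0.28] t 19.5
turn [-0.   0.   0.1] nominal [ 3.  36.7]
[[18, [-0.0, 1.4, -0.0], [0, 0, 0]], [18, [-0.2, 2.8, -0.0], [0, 0, 0]], [18, [-0.5, 4.3, -0.0], [0, 0, 0]], [18, [-1.1, 5.8, -0.0], [0, 0, 0]], [18, [-1.8, 7.5, -0.0], [0, 0, 0]], [18, [-2.7, 9.2, -0.0], [0, 0, 0]], [18, [-3.8, 11.0, -0.0], [0, 0, 0]], [18, [-5.1, 12.9, -0.0], [0, 0, 0]], [18, [-6.4, 14.8, -0.0], [0, 0, 0]], [18, [-7.8, 16.8, -0.0], [0, 0, 0]], [18, [-9.2, 18.9, -0.0], [0, 0, 0]], [18, [-10.6, 21.0, -0.0], [0, 0, 0]]]
```

Request:
apply_moves([
  [18, [0, 1.4, 0], [0, 0, 0]],
  [18, [-0.2, 2.8, 0], [0, 0, 0]],
  [18, [-0.5, 4.3, 0], [0, 0, 0]],
  [18, [-1.1, 5.8, 0], [0, 0, 0]],
  [18, [-1.8, 7.5, 0], [0, 0, 0]],
  [18, [-2.7, 9.2, 0], [0, 0, 0]],
  [18, [-3.8, 11.0, 0], [0, 0, 0]],
  [18, [-5.1, 12.9, 0], [0, 0, 0]],
  [18, [-6.4, 14.8, 0], [0, 0, 0]],
  [18, [-7.8, 16.8, 0], [0, 0, 0]],
  [18, [-9.2, 18.9, 0], [0, 0, 0]],
  [18, [-10.6, 21.0, 0], [0, 0, 0]],
])

```text
t: 20.7
position: [0.5137, -0.0063, 0.2024]
eef_rot: [-3.017, -0.085, -0.805]
wrist_force: [-3.6, 6.6, -2.3]
finger_gap: 0.246
gripper_force: 60.1
```

```bash
python3 seg.py 13 -11 0
```

```text
ball [-5.5 17.7  8.9] F board [-3.9  6.8 -0.4] M [1.56 1.54 1.01] t 20.7
turn [-0.3  0.1  0.1] nominal [-7.6 15.7]
[[18, [-1.3, 2.2, -0.0], [0, 0, 0]], [18, [-2.5, 4.5, -0.0], [0, 0, 0]], [18, [-3.6, 6.8, -0.0], [0, 0, 0]], [18, [-4.5, 9.3, -0.0], [0, 0, 0]], [18, [-5.1, 11.8, -0.0], [0, 0, 0]], [18, [-5.4, 14.4, -0.1], [0, 0, 0]], [18, [-5.4, 17.0, -0.1], [0, 0, 0]], [18, [-5.1, 19.6, -0.1], [0, 0, 0]], [18, [-4.5, 22.1, -0.1], [0, 0, 0]], [18, [-3.6, 24.5, -0.1], [0, 0, 0]], [18, [-2.6, 26.9, -0.1], [0, 0, 0]], [18, [-1.4, 29.2, -0.1], [0, 0, 0]]]
```

Request:
apply_moves([
  [18, [-1.3, 2.2, 0], [0, 0, 0]],
  [18, [-2.5, 4.5, 0], [0, 0, 0]],
  [18, [-3.6, 6.8, 0], [0, 0, 0]],
  [18, [-4.5, 9.3, 0], [0, 0, 0]],
  [18, [-5.1, 11.8, 0], [0, 0, 0]],
  [18, [-5.4, 14.4, 0], [0, 0, 0]],
  [18, [-5.4, 17.0, 0], [0, 0, 0]],
  [18, [-5.1, 19.6, 0], [0, 0, 0]],
  [18, [-4.5, 22.1, 0], [0, 0, 0]],
  [18, [-3.6, 24.5, 0], [0, 0, 0]],
  [18, [-2.6, 26.9, 0], [0, 0, 0]],
  [18, [-1.4, 29.2, 0], [0, 0, 0]],
])

```text
t: 21.9
position: [0.5155, -0.0385, 0.2025]
eef_rot: [-3.022, -0.082, -0.812]
wrist_force: [-3.7, -0.6, -3.4]
finger_gap: 0.25
gripper_force: 60.0
```

```bash
python3 seg.py -11 -35 0
```

```text
ball [ -5.  -15.2   8.9] F board [-5.  -0.4 -1.1] M [-0.17  1.85 -0.07] t 21.9
turn [ 0.1 -0.1  0.1] nominal [ -8.9 -13.5]
[[18, [1.3, 2.2, 0.0], [0, 0, 0]], [18, [2.7, 4.3, 0.0], [0, 0, 0]], [18, [4.1, 6.4, 0.0], [0, 0, 0]], [18, [5.5, 8.4, 0.0], [0, 0, 0]], [18, [6.8, 10.3, 0.0], [0, 0, 0]], [18, [8.1, 12.2, 0.0], [0, 0, 0]], [18, [9.2, 14.0, 0.0], [0, 0, 0]], [18, [10.1, 15.7, 0.1], [0, 0, 0]], [18, [10.8, 17.4, 0.1], [0, 0, 0]], [18, [11.3, 19.0, 0.1], [0, 0, 0]], [18, [11.7, 20.4, 0.1], [0, 0, 0]], [18, [11.9, 21.8, 0.1], [0, 0, 0]]]
```

Request:
apply_moves([
  [18, [1.2, 1.9, 0], [0, 0, 0]],
  [18, [2.5, 3.7, 0], [0, 0, 0]],
  [18, [3.8, 5.6, 0], [0, 0, 0]],
  [18, [5.0, 7.4, 0], [0, 0, 0]],
  [18, [6.3, 9.3, 0], [0, 0, 0]],
  [18, [7.6, 11.2, 0], [0, 0, 0]],
  [18, [8.7, 13.0, 0], [0, 0, 0]],
  [18, [9.6, 14.7, 0], [0, 0, 0]],
  [18, [10.3, 16.4, 0], [0, 0, 0]],
  [18, [10.8, 18.0, 0], [0, 0, 0]],
  [18, [11.2, 19.4, 0], [0, 0, 0]],
  [18, [11.4, 20.8, 0], [0, 0, 0]],
])

```text
t: 23.1
position: [0.5257, -0.0574, 0.2077]
eef_rot: [-3.02, -0.084, -0.809]
wrist_force: [-3.6, 1.6, -4.6]
finger_gap: 0.25
gripper_force: 60.0
```

```bash
python3 seg.py -35 -59 0
```

```text
ball [  5.4 -34.3   8.9] F board [-5.3  1.8 -2.2] M [0.21 1.86 0.2 ] t 23.1
turn [-0.   0.   0.1] nominal [  3.  -35.3]
[[18, [-0.0, 1.4, -0.0], [0, 0, 0]], [18, [-0.2, 2.8, -0.0], [0, 0, 0]], [18, [-0.5, 4.3, -0.0], [0, 0, 0]], [18, [-1.1, 5.8, -0.0], [0, 0, 0]], [18, [-1.8, 7.5, -0.0], [0, 0, 0]], [18, [-2.7, 9.2, -0.0], [0, 0, 0]], [18, [-3.8, 11.0, -0.0], [0, 0, 0]], [18, [-5.1, 12.9, -0.0], [0, 0, 0]], [18, [-6.4, 14.8, -0.0], [0, 0, 0]], [18, [-7.8, 16.8, -0.0], [0, 0, 0]], [18, [-9.2, 18.9, -0.0], [0, 0, 0]], [18, [-10.6, 21.0, -0.0], [0, 0, 0]]]
```

Request:
apply_moves([
  [18, [0.1, 1.7, 0], [0, 0, 0]],
  [18, [0.1, 3.3, 0], [0, 0, 0]],
  [18, [-0.2, 5.0, 0], [0, 0, 0]],
  [18, [-0.7, 6.8, 0], [0, 0, 0]],
  [18, [-1.4, 8.5, 0], [0, 0, 0]],
  [18, [-2.3, 10.2, 0], [0, 0, 0]],
  [18, [-3.4, 12.0, 0], [0, 0, 0]],
  [18, [-4.7, 13.9, 0], [0, 0, 0]],
  [18, [-6.0, 15.8, 0], [0, 0, 0]],
  [18, [-7.4, 17.8, 0], [0, 0, 0]],
  [18, [-8.8, 19.9, 0], [0, 0, 0]],
  [18, [-10.2, 22.0, 0], [0, 0, 0]],
])

```text
t: 24.3
position: [0.5174, -0.0776, 0.2023]
eef_rot: [-3.016, -0.085, -0.805]
wrist_force: [-3.9, 7.1, -2.3]
finger_gap: 0.249
gripper_force: 60.1
```

```bash
python3 seg.py -59 -74 0
```

```text
ball [ -5.5 -53.7   8.8] F board [-4.2  7.3 -0.3] M [1.45 1.52 0.88] t 24.3
turn [-0.3  0.1  0.1] nominal [ -7.6 -56.3]
[[18, [-0.8, 1.4, -0.0], [0, 0, 0]], [18, [-1.6, 2.7, -0.0], [0, 0, 0]], [18, [-2.4, 4.2, -0.0], [0, 0, 0]], [18, [-3.1, 5.6, -0.0], [0, 0, 0]], [18, [-3.7, 7.1, -0.0], [0, 0, 0]], [18, [-4.3, 8.6, -0.0], [0, 0, 0]], [18, [-4.7, 10.2, -0.1], [0, 0, 0]], [18, [-5.1, 11.8, -0.1], [0, 0, 0]], [18, [-5.3, 13.4, -0.1], [0, 0, 0]], [18, [-5.4, 15.0, -0.1], [0, 0, 0]], [18, [-5.4, 16.6, -0.1], [0, 0, 0]], [18, [-5.3, 18.3, -0.1], [0, 0, 0]]]
```

Request:
apply_moves([
  [18, [-0.8, 1.4, 0], [0, 0, 0]],
  [18, [-1.6, 2.7, 0], [0, 0, 0]],
  [18, [-2.4, 4.2, 0], [0, 0, 0]],
  [18, [-3.1, 5.6, 0], [0, 0, 0]],
  [18, [-3.7, 7.1, 0], [0, 0, 0]],
  [18, [-4.3, 8.6, 0], [0, 0, 0]],
  [18, [-4.7, 10.2, 0], [0, 0, 0]],
  [18, [-5.1, 11.8, 0], [0, 0, 0]],
  [18, [-5.3, 13.4, 0], [0, 0, 0]],
  [18, [-5.4, 15.0, 0], [0, 0, 0]],
  [18, [-5.4, 16.6, 0], [0, 0, 0]],
  [18, [-5.3, 18.3, 0], [0, 0, 0]],
])

```text
t: 25.5
position: [0.5142, -0.0983, 0.1998]
eef_rot: [-3.02, -0.084, -0.808]
wrist_force: [-3.9, 2.9, -4.2]
finger_gap: 0.245
gripper_force: 60.0
```

```bash
python3 seg.py -74 -75 0 | head -2; python3 - <<'E'
from h import *
go(*tr(-40,-74,9)); go(*tr(-40,-74,80))
E
```

```text
ball [-10.4 -74.5   8.8] F board [-5.4  3.1 -1.8] M [0.47 1.94 0.35] t 25.5
turn [-0.   0.   0.1] nominal [-12.8 -74.6]
shift [-29.6, -0.7, -0.2] turn [-0.0, 0.0, 0.1] t 25.5
shift [-29.7, -0.7, -71.2] turn [-0.0, 0.0, 0.1] t 25.5
```

Request:
apply_moves([
  [18, [-10, 0, 0], [0, 0, 0]],
  [18, [-22, 0, 0], [0, 0, 0]],
  [18, [-30, 0, -10], [0, 0, 0]],
  [18, [-30, 0, -40], [0, 0, 0]],
  [18, [-30, 0, -70], [0, 0, 0]],
  [18, [-30, 0, -80], [0, 0, 0]],
])

```text
t: 26.1
position: [0.4498, -0.1046, 0.258]
eef_rot: [-3.025, -0.082, -0.821]
wrist_force: [0.8, -0.4, -0.9]
finger_gap: 0.247
gripper_force: 60.0
```

```bash
python3 - <<'E'
from k import *
SR=R.from_rotvec([3.12638154,.29366278,.00341792]); SP=np.array([.5058,-.2748,.1147])
s=arm.sense(); q=s["q"]; print(q.round(2))
for dz in(.16,.09):
    P=(SP+[0,0,dz],SR); go(*P); q,e=ik(*P,q); print(q.round(2),e)
E
```

```text
[-0.72  0.11  2.15  0.68  0.59  0.28]
shift [48.3, 173.0, 10.5] turn [2.4, -30.2, -7.5] t 26.1
[-0.69  0.4   1.5   0.    1.24  0.69] 6.661338147750939e-15
shift [12.9, 172.5, 70.9] turn [2.4, -30.2, -7.5] t 26.1
[-0.69  0.48  1.58  0.    1.08  0.69] 6.661338147750939e-14
```

Request:
apply_moves([
  [18, [5, 30, -10], [0.2, -5, -1]],
  [18, [15, 65, -10], [0.7, -11, -2.5]],
  [18, [25, 100, -5], [1.2, -17, -4]],
  [18, [35, 130, 0], [1.7, -23, -5.5]],
  [18, [44, 160, 5], [2.2, -28, -7]],
  [18, [48, 173, 10], [2.4, -30.2, -7.5]],
  [18, [48, 173, 10.5], [2.4, -30.2, -7.5]],
  [18, [48, 173, 10.5], [2.4, -30.2, -7.5]],
  [18, [48, 173, 10.5], [2.4, -30.2, -7.5]],
])

```text
t: 27.0
position: [0.5043, -0.2715, 0.2694]
eef_rot: [-3.121, -0.298, 0.006]
wrist_force: [0.3, -0.3, -1.8]
finger_gap: 0.246
gripper_force: 60.0
```

```bash
cat >>h.py <<'E'
SR=R.from_rotvec([3.12638154,.29366278,.00341792]); SP=np.array([.5058,-.2748,.1147])
def seat(dz): go(SP+[0,0,dz/1e3],SR)
E
python3 - <<'E'
from k import *
s=arm.sense(); print(s["q"].round(2),s["finger_gap"]*87,s["wrist_force"].round(1)); seat(160)
def crop(n,x,y,w,h,k):
    im=arm.snapshot(n)[:,:,::-1]; cv2.imwrite(f"pics/p8{n}.png",im); return cv2.resize(im[y:y+h,x:x+w],None,fx=k,fy=k,interpolation=cv2.INTER_CUBIC)
P=SP+[0,0,.16]; tip=P+SR.apply([0,0,.0847])
for n in("side","scene"): print(n,proj(arm.camera_model(n),[P,tip,P+SR.apply([0,0,.0397])]).round(1).tolist())
a=crop("side",275,60,100,75,4); b=crop("scene",150,120,100,75,4); c=crop("wrist",120,60,400,150,2)
cv2.imwrite("pics/c8.png",np.vstack([np.hstack([a,b]),c]))
E
```

```text
[-0.69  0.41  1.51  0.    1.24  0.69] 21.3873710089046 [ 0.3 -0.3 -1.8]
shift [0.8, 3.5, -5.3] turn [-0.5, 0.3, 0.2] t 27.0
side [[335.3, 87.8], [334.5, 111.7], [334.9, 99.2]]
scene [[186.6, 158.6], [192.1, 192.4], [189.2, 174.8]]
```

View pics/c8.png

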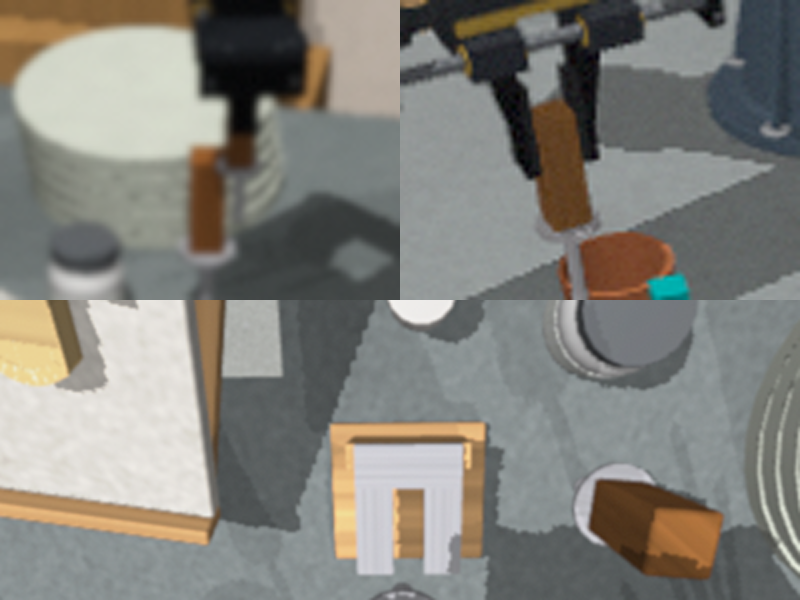

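The composite shows the stylus hanging straight in the grip, with its shank vertical at side crop (237,205). The rest's slot is clear at wrist crop (393–425, 488–573), and the decoy is untouched.

Request:
apply_moves([
  [18, [0.8, 3.5, 0], [-0.5, 0.3, 0.2]],
  [18, [0.8, 3.5, 0], [-0.5, 0.3, 0.2]],
  [18, [0.8, 3.5, 30], [-0.5, 0.3, 0.2]],
  [18, [0.8, 3.5, 60], [-0.5, 0.3, 0.2]],
  [18, [0.8, 3.5, 85], [-0.5, 0.3, 0.2]],
  [18, [0.8, 3.5, 85], [-0.5, 0.3, 0.2]],
  [18, [0.8, 3.5, 85], [-0.5, 0.3, 0.2]],
])

```text
t: 27.85
position: [0.5062, -0.2754, 0.1847]
eef_rot: [3.125, 0.293, 0.003]
wrist_force: [-0.3, 0.3, -0.2]
finger_gap: 0.25
gripper_force: 60.0
```

```bash
python3 - <<'E'
from k import *
seat(70);seat(0)
m=arm.camera_model("wrist")
E
```

```text
shift [-0.3, -0.7, 0.0] turn [0.1, 0.0, -0.0] t 27.85
shift [-0.4, -0.9, 70.0] turn [0.1, 0.0, -0.0] t 27.85
```

Request:
apply_moves([
  [18, [-0.4, -0.8, 15], [0, 0, 0]],
  [18, [-0.4, -0.8, 30], [0, 0, 0]],
  [18, [-0.4, -0.8, 45], [0, 0, 0]],
  [18, [-0.4, -0.8, 58], [0, 0, 0]],
  [18, [-0.4, -0.8, 65], [0, 0, 0]],
  [18, [-0.4, -0.8, 67], [0, 0, 0]],
  [18, [-0.4, -0.8, 67], [0, 0, 0]],
])

```text
t: 28.55
position: [0.5059, -0.275, 0.1178]
eef_rot: [3.124, 0.293, 0.004]
wrist_force: [-0.0, -0.2, -0.7]
finger_gap: 0.247
gripper_force: 60.0
```

Request:
apply_moves([
  [18, [0, 0, 1], [0, 0, 0]],
  [18, [0, 0, 2], [0, 0, 0]],
  [18, [0, 0, 2], [0, 0, 0]],
])

```text
t: 28.85
position: [0.5058, -0.2749, 0.1157]
eef_rot: [3.125, 0.293, 0.003]
wrist_force: [0.3, -0.4, -0.1]
finger_gap: 0.25
gripper_force: 60.0
```

Request:
apply_moves([
  [18, [0, 0, 1], [0, 0, 0]],
  [18, [0, 0, 1], [0, 0, 0]],
])

```text
t: 29.05
position: [0.5059, -0.2749, 0.1148]
eef_rot: [3.124, 0.293, 0.004]
wrist_force: [-0.5, -0.5, 0.9]
finger_gap: 0.244
gripper_force: 60.0
```

Request:
apply_moves([
  [18, [0, 0, 1], [0, 0, 0]],
  [18, [0, 0, 1], [0, 0, 0]],
])

```text
t: 29.25
position: [0.5059, -0.275, 0.1147]
eef_rot: [3.124, 0.293, 0.004]
wrist_force: [-0.6, 0.4, 6.0]
finger_gap: 0.245
gripper_force: 60.0
```

Request:
apply_moves([
  [18, [0, 0, 1], [0, 0, 0]],
  [18, [0, 0, 1], [0, 0, 0]],
])

```text
t: 29.45
position: [0.5059, -0.275, 0.1146]
eef_rot: [3.124, 0.293, 0.004]
wrist_force: [-2.0, 1.3, 12.1]
finger_gap: 0.248
gripper_force: 60.0
```

Collar is down on the plate. I'll ease off, open, and rise straight up.

Request:
apply_moves([
  [18, [0, 0, -1.7], [0, 0, 0]],
  [40, [0, 0, -1.7], [0, 0, 0]],
  [50, [0, 0, -1.7], [0, 0, 0]],
  [50, [0, 0, -1.7], [0, 0, 0]],
  [50, [0, 0, -1.7], [0, 0, 0]],
  [50, [0, 0, -20], [0, 0, 0]],
  [50, [0, 0, -50], [0, 0, 0]],
  [50, [0, 0, -90], [0, 0, 0]],
  [50, [0, 0, -130], [0, 0, 0]],
  [50, [0, 0, -130], [0, 0, 0]],
  [50, [0, 0, -130], [0, 0, 0]],
])

```text
t: 30.55
position: [0.5056, -0.2746, 0.2434]
eef_rot: [3.123, 0.293, 0.005]
wrist_force: [-0.7, 0.1, -0.4]
finger_gap: 0.575
gripper_force: 0.0
```

```bash
python3 - <<'E'
from k import *
s=arm.sense(); print(s["wrist_force"].round(1),s["position"])
for n in("scene","side"):
    im=arm.snapshot(n); cv2.imwrite(f"pics/end{n}.png",im[:,:,::-1]); a=cv2.imread(f"pics/{n}0.png")[:,:,::-1]
    m=arm.camera_model(n); u,v=proj(m,[[.5056,-.2745,.11]])[0].astype(int)
    for nm,(cx,cy,w,h) in {"rest":(u,v,9,16)}.items():
        A=a[cy-h:cy+h,cx-w:cx+w].astype(int);B=im[cy-h:cy+h,cx-w:cx+w].astype(int)
        hm=lambda I:cv2.moments(cv2.inRange(cv2.cvtColor(I.astype(np.uint8),cv2.COLOR_RGB2HSV),(3,120,30),(20,255,140)),True)
        for I in(A,B): k=hm(I); print(n,nm,k["m00"],k["m10"]/max(1,k["m00"]),k["m01"]/max(1,k["m00"]))
    if n=="scene":
        d=np.abs(a.astype(int)-im).max(2)>60; d[:170]=0
        c,_,st,_=cv2.connectedComponentsWithStats(d.astype(np.uint8)); print([x.tolist() for x in st[1:] if x[4]>15])
E
```

```text
[-0.7  0.1 -0.4] [ 0.50564036 -0.27462769  0.24335762]
scene rest 306.0 10.477124183006536 14.323529411764707
scene rest 350.0 10.002857142857144 13.282857142857143
[[172, 170, 7, 8, 40], [404, 171, 23, 23, 236], [414, 170, 24, 20, 142], [310, 190, 7, 8, 36], [286, 192, 18, 14, 139]]
side rest 135.0 6.4222222222222225 12.125925925925927
side rest 138.0 6.717391304347826 12.347826086956522
```

```bash
python3 -c "
from workcell import arm
print(arm.finish_job())"
```

```text
the job is handed in; nothing more can be done
None
```

The job is done and handed in at about 31 s: the carton is on the column, the edge was traced from left lobe to right lobe with the template pushed back only about 3 mm at the points I checked, and the stylus hangs in its rest with its collar on the plate (my first grip on the carton missed and turned it a few degrees, but the second squared it before the lift).

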